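# Load and start the block shaker

## Task

Get the block shaker ready for the next run: take the vial block, keep it upright, and set it down gently in the shaker's platform with the notch in its foot over the key so that it sits fully home; then put the heat cover on the block with its notch over the block's lug so that it too sits fully home. Once the block is covered, turn the selector to the two-dot mark, let go, and leave the other things on the bench where they are.

Things in the scene. Friction and masses are not known exactly. Their poses are not given: they have to be found in the camera images.
- shaker: fixed bench shaker, white case 260 x 170 mm, its top face 56 mm above the bench; origin under the middle of the case, +x from its control panel (robot's side) to its platform, +y to its left, z up
- shaker_seat (a point): centre of the floor of the round platform, 66 mm above the bench. A collar 11 mm high surrounds the floor: inner radius 43.5 mm, flaring to 46.5 mm at its rim, outer radius 50 mm
- shaker_key (a point): foot of the dark steel key on the platform floor, 39.8 mm from its centre towards the shaker's -x: 8 mm wide, reaching from 35 mm radius out through the collar, 14 mm high with a rounded top
- vial_block: loose aluminium block, about 0.4 kg, with six capped glass vials standing 11 mm out of its top. Origin at the middle of its underside, z up. Foot: disc of radius 42 mm, 10 mm thick. Above it a plain round body of radius 31 mm up to 54 mm. Notch and lug both lie on its own -x side
- block_notch (a point): middle of the notch in the block's foot, 39.8 mm from the block's axis, on its underside: 11 mm wide, 8.5 mm deep radially, cut through the full 10 mm. It goes over the shaker's key; home, this point coincides with shaker_key
- block_lug (a point): the block's dark steel lug, 36 mm from its axis, 46 mm above its underside: 8 mm wide, from the body out to 39.5 mm radius, from 40.5 to 52 mm height, rounded top. The heat cover's notch goes over it
- block_grip (a point): on the block's axis, 40 mm above its underside: a good height to grip the 62 mm round body, fingers either side and clear of the lug; fingertips must stay above the foot, collar and key (16 mm above the block's underside)
- heat_cover: loose grey round cap, 0.14 kg, radius 38 mm, 24 mm high, hollow below, with a black bar grip on top and a white index line that points to its notch. Origin at the middle of the lower edge of its skirt, z up. The skirt (inner radius 32.5 mm, chamfered) goes 8 mm down over the top of the block: home, the cover's origin is on the block's axis 46 mm above the block's underside
- cover_notch (a point): middle of the notch in the cover's skirt, at its lower edge, 36 mm from the axis on the cover's own -x side: 11 mm wide, open below and outwards. Home, this point coincides with block_lug
- cover_grip (a point): in the cover's bar grip, 46 mm above its lower edge: the bar is 48 mm long along the cover's x, 12 mm thick along y, from 24 to 55 mm height
- selector_grip (a point): on the axis of the selector, 85 mm above the bench, a good height to grip: black knob on the shaker's control panel with a bar 42 mm long and 12 mm thick, from 61 to 93 mm above the bench, standing on a round skirt of 48 mm diameter and 4 mm thickness, with a white line along one half of it as pointer
- selector (a joint): selector angle in rad, growing clockwise from above. Click stops at 0 (open ring, off), 0.6 (one dot), 1.2 (two dots) and 1.8 (three dots). The pointer's direction in the shaker's frame is 0.9 - value rad counter-clockwise from the shaker's +x (towards the platform). Passing from one stop to the next takes about 0.1 N m; released near a stop it settles into it
- vial_rack: bystander: blue rack, 66 x 150 x 22 mm, with vials; origin under its middle
- beaker: bystander: clear beaker, 54 mm wide, 70 mm high; origin under its middle
- headspace_vial: bystander: large capped vial, 22 mm wide, 62 mm high; origin under its middle
- tweezers: bystander: steel tweezers, 122 mm long along y; origin under their middle
Mind the look-alikes: they are no part of the job. Leave any green look-alike of the heat_cover alone.

How it is judged:
By the outcome, as a careful person would: the job done as asked, in the order asked, and still so for the second after the job is handed in, with the robot touching nothing.
It also fails if it takes over 72 s, if anything falls off the work surface, if the arm or the gripper's body presses on something with over 40 N, if the wrist force passes 120 N, or if a joint passes its speed limit or range.

## Robot

A 6-joint arm with a two-finger parallel gripper is mounted at the origin on a cart in front of the work surface, level with it; the furniture and walls round the work are solid. World frame = base frame: x ahead of the robot, y to its left, z up, the work surface at z = 0. Lengths are in m, angles in rad, forces in N, time in s.
With the tool pointing down it reaches from about 0.375 to 0.9 m from the base axis. Payload 3.1 kg.
Tool frame: the origin (TCP) lies midway between the tips of the shut fingers; the grasp point (between the pads) lies 19 mm behind it; z points along the fingers, y is the direction in which the jaws open and shut (so a half turn about z gives the same grasp; the last joint's range is limited). The gripper opens to 85 mm and grips with 20 to 120 N. Pads are 22 mm wide; open, the fingers measure 114 mm over their backs; the gripper's body (76 mm by 85 mm) begins 54 mm behind the grasp point. The pads swing forward as they close: fully open they stand 13 mm farther back than shut.
Start: joints at [1.052, 0.527, 1.433, -0, 1.181, -0.178], TCP at [0.208, 0.589, 0.231] pointing down, gripper open.
Joint ranges: [-3.08, 3.08], [-0.75, 2.2], [0.22, 2.44], [-1.43, 4.57], [0, 2.65], [-2.85, 2.85]. Speed limits (rad/s): [2.79, 2.79, 3.14, 3.14, 3.14, 3.14].

## Interface

Orientations are given as a rotation vector (axis times angle).
In Python, from rig import manip gives the robot as it stands. The module is installed in compiled form; this text tells all that it offers.
- The arm moves only by the tool arm_command, never from a script. Its argument "deltas" is a list of rows, each an object with "claw": the closure, from -1 (fully open) to 1 (shut); "delta_pos": the shift along the tool's x, y, z scaled (see below), a list of three; "rot": the turn, a rotation vector about the tool's x, y, z scaled (see below), a list of three. In form: [{"claw": claw, "delta_pos": [x, y, z], "rot": [ax, ay, az]}, ...]. A call has 1 to 20 rows; each row shifts and turns the commanded pose from where the row before left it, along the tool's axes as they then stand; what a row does not reach is not made up. The controller multiplies each number of a shift by 0.08 m and each number of a turn by 180 degrees. A row lasts 1/10 s, in which the tool goes at most 50 mm and 8.59 degrees, less where a joint would pass 70% of its speed; a pose out of reach is approached as far as the arm can. A call with a number of a shift or a turn outside -1 to 1 is refused whole. A call with a gripper value outside its range is refused whole. The fingers move at their own pace and stop on an object; the grip force is fixed at half the most. Time passes only in rows, so rows that do not move let the fingers close. It gives the time, the measured TCP pose, the force and the opening at its end, in the units of the state.
- manip.state(): the state, without advancing time (a new reading comes with each control period).
- manip.read_camera(name): name is "scene" or "top" or "wrist"; returns (picture, depth): 400x640x3 uint8, blue, green, red; 400x640 float32, m along the optical axis (not along the pixel's ray), 0 where there is no reading.
- manip.camera_info(name): a dict with "intrinsics" (3x3 intrinsics, pixels), "extrinsics" (4x4, takes a point from world to camera coordinates); the wrist camera has in their place "tool_from_camera" (4x4, takes a point from camera to tool coordinates, whose origin is the TCP and whose axes are the flange's). Camera axes: x right, y up, looking along -z (the intrinsics and any distortion apply to the point x, -y, -z); pixel columns grow to the right and rows downward; lengths in m; the calibration is good to about 2 mm. A picture is of the moment at which its call begins: read the wrist's pose just before it. camera_info takes no time and is no camera call.
- manip.finish_job(): hands the job in, once; it reports no verdict.
The state is a dict: "t": time; "qpos": joint angles; "dq": joint speeds; "joint_efforts": joint torques, N m; "position": TCP position; "ee_rot": TCP orientation; "force": force on the tool from outside, world axes, zero at the start; "torque": the same for the moment, N m; "gripper_width": finger opening in m.
Only numpy, scipy, OpenCV 4.12 (cv2) and the standard library are available. Lean on these libraries where they do the work, as an engineer would, in place of code of your own. Each camera call takes 0.05 s, during which the arm holds its last target.

## Working session

There is one attempt and no reset: what is moved stays moved. The work goes in short steps, Python scripts to look and compute and a tool call to move; the robot and the scene stay as the last step left them, time stands still between calls to the robot, and variables do not carry over. Pictures are saved under pics/ and viewed, and the job is handed in when it is done.

Besides the shell and the picture viewer there is one more tool, called after "Emit:" as name(argument=value, ...), one argument or row to a line, values as JSON. arm_command: Moves the arm, as the interface text tells. Shifts and turns lie within -1 to 1; 1 stands for 0.08 m of shift or 180 degrees of turn. Its arguments: {"type":"object","properties":{"deltas":{"type":"array","items":{"type":"object","properties":{"claw":{"type":"number"},"delta_pos":{"type":"array","items":{"type":"number"}},"rot":{"type":"array","items":{"type":"number"}}}}}},"required":["deltas"]}

```bash
mkdir -p pics; ls; cat > h.py <<'E'
import numpy as np, cv2
from rig import manip
from scipy.spatial.transform import Rotation as R
E
python3 - <<'E'
from h import *
s=manip.state()
print({k:np.round(v,4) for k,v in s.items()})
for n in ["scene","top","wrist"]:
    p,d=manip.read_camera(n); cv2.imwrite(f"pics/{n}0.png",p); np.savez(f"{n}0.npz",p=p,d=d)
    i=manip.camera_info(n); print(n,{k:(np.round(v,4).tolist() if not isinstance(v,str) else v) for k,v in i.items()})
E
```

```text
pics
{'t': np.float64(0.0), 'qpos': array([ 1.0525,  0.5285,  1.4339,  0.    ,  1.1814, -0.1785]), 'dq': array([-0.0001,  0.0003,  0.0004,  0.001 ,  0.0008,  0.0006]), 'joint_efforts': array([-1.00000e-03, -4.42339e+01, -1.78030e+01, -3.00000e-04,
        8.20000e-03,  0.00000e+00]), 'position': array([0.2079, 0.5886, 0.2303]), 'ee_rot': array([-0.5312, -3.0956,  0.0033]), 'force': array([-0.5112,  0.2022, -0.3144]), 'torque': array([0.0259, 0.0269, 0.0427]), 'gripper_width': np.float64(0.0858)}
scene {'intrinsics': [[366.6321, 0.0, 320.2875], [0.0, 366.6321, 203.4988], [0.0, 0.0, 1.0]], 'extrinsics': [[0.8986, -0.4386, 0.0127, -0.4604], [0.1624, 0.3593, 0.919, -0.1499], [-0.4077, -0.8237, 0.3941, -1.0687], [0.0, 0.0, 0.0, 1.0]]}
top {'intrinsics': [[411.8825, 0.0, 321.006], [0.0, 411.8825, 202.3195], [0.0, 0.0, 1.0]], 'extrinsics': [[-0.0685, -0.9976, -0.0017, 0.0059], [0.9775, -0.0675, 0.2001, -0.5311], [-0.1997, 0.012, 0.9798, -1.3395], [0.0, 0.0, 0.0, 1.0]]}
wrist {'intrinsics': [[287.1359, 0.0, 319.2665], [0.0, 287.1359, 203.3155], [0.0, 0.0, 1.0]], 'tool_from_camera': [[-0.0008, 0.9475, 0.3197, 0.0814], [1.0, 0.0008, 0.0002, 0.0004], [-0.0001, 0.3197, -0.9475, -0.1418], [0.0, 0.0, 0.0, 1.0]]}
```

View pics/top0.png

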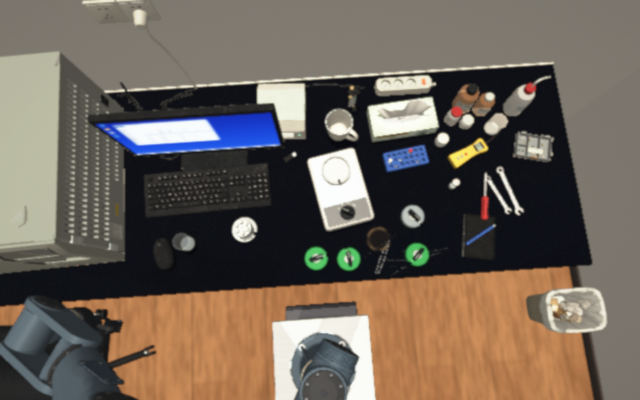

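View pics/scene0.png

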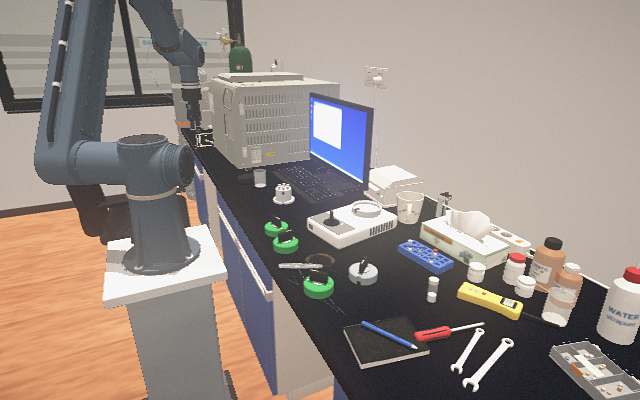

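View pics/wrist0.png

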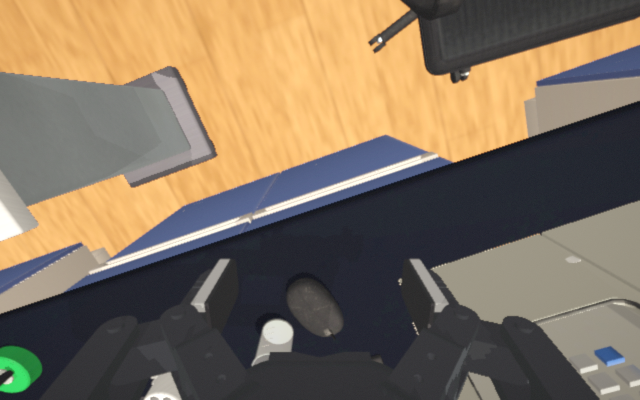

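The top view shows the block at (243,229), the grey cover at (413,215), green look-alikes at (316,258), (348,258) and (417,254), and the shaker with its knob at (347,212) and platform at (336,168). I'll crop closer and measure.

```bash
cat >> h.py <<'E'
def ray_plane(n,uv,z,tool=None):
    i=manip.camera_info(n);K=np.array(i['intrinsics'])
    uv=np.atleast_2d(np.asarray(uv,float))
    d=np.c_[(uv[:,0]-K[0,2])/K[0,0],-(uv[:,1]-K[1,2])/K[1,1],-np.ones(len(uv))]
    if n=='wrist':
        T=tool@np.array(i['tool_from_camera'])
    else: T=np.linalg.inv(np.array(i['extrinsics']))
    D=d@T[:3,:3].T; o=T[:3,3]
    return o+D*((z-o[2])/D[:,2])[:,None]
def tool(s=None):
    s=s or manip.state(); T=np.eye(4);T[:3,:3]=R.from_rotvec(s['ee_rot']).as_matrix();T[:3,3]=s['position'];return T
def project(n,P,tool=None):
    i=manip.camera_info(n);K=np.array(i['intrinsics']);P=np.atleast_2d(P)
    W=np.linalg.inv(tool@np.array(i['tool_from_camera'])) if n=='wrist' else np.array(i['extrinsics'])
    c=P@W[:3,:3].T+W[:3,3]
    return np.c_[K[0,0]*c[:,0]/-c[:,2]+K[0,2],-K[1,1]*c[:,1]/-c[:,2]+K[1,2]]
def depth_pts(n,d,tool=None):
    i=manip.camera_info(n);K=np.array(i['intrinsics'])
    v,u=np.mgrid[:400,:640]
    c=np.stack([(u-K[0,2])/K[0,0]*d,-(v-K[1,2])/K[1,1]*d,-d],-1)
    T=tool@np.array(i['tool_from_camera']) if n=='wrist' else np.linalg.inv(np.array(i['extrinsics']))
    return c@T[:3,:3].T+T[:3,3]
E
python3 - <<'E'
from h import *
p=np.load('top0.npz')['p'];d=np.load('top0.npz')['d']
def crop(p,x,y,w,h,s): return cv2.resize(p[y:y+h,x:x+w],None,fx=s,fy=s,interpolation=cv2.INTER_CUBIC)
cv2.imwrite('pics/c1.png',crop(p,220,140,230,140,3.4))
ps=np.load('scene0.npz')['p']
cv2.imwrite('pics/c2.png',crop(ps,240,160,200,150,4))
P=depth_pts('top',d)
for nm,(u,v) in dict(block=(243,229),cover=(413,215),plat=(336,168),knob=(347,212),g1=(316,258),g2=(348,258),g3=(417,254),case=(357,222)).items():
    print(nm,P[v,u].round(3),ray_plane('top',(u,v),0.05)[0].round(3))
E
```

```text
block [0.457 0.235 0.054] [0.458 0.236 0.05 ]
cover [ 0.466 -0.337  0.05 ] [ 0.466 -0.337  0.05 ]
plat [ 0.642 -0.089  0.07 ] [ 0.648 -0.091  0.05 ]
knob [ 0.485 -0.113  0.091] [ 0.492 -0.116  0.05 ]
g1 [ 0.345 -0.001  0.053] [ 0.345 -0.001  0.05 ]
g2 [ 0.337 -0.106  0.058] [ 0.338 -0.107  0.05 ]
g3 [ 0.335 -0.334  0.054] [ 0.335 -0.335  0.05 ]
case [ 0.455 -0.146  0.052] [ 0.455 -0.147  0.05 ]
```

View pics/c1.png

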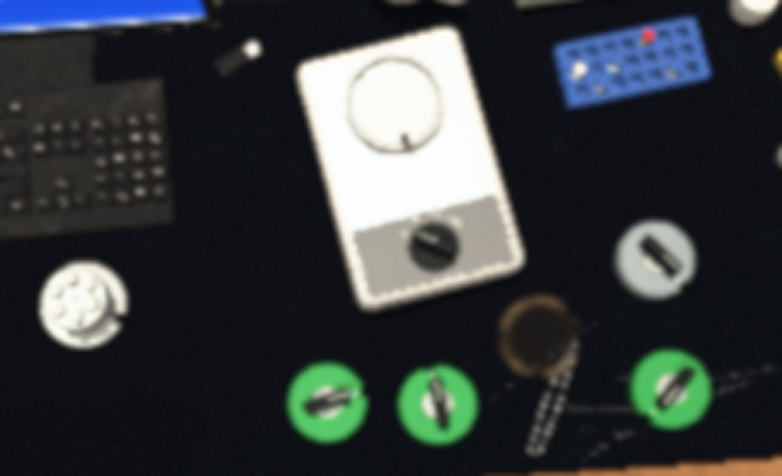

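View pics/c2.png

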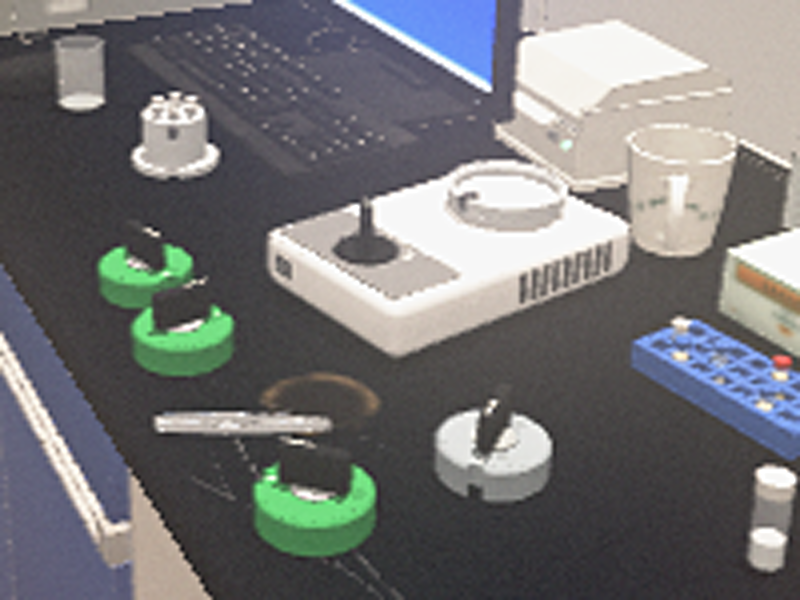

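```bash
cat >> h.py <<'E'
def plan(tx,ty,tz,yaw=None,T=None):
    """yaw: world angle of tool y axis (deg), mod 180, or exact; prints rotate-first then shift"""
    T=tool() if T is None else T
    Rm=T[:3,:3]; q=manip.state()['qpos']
    cy=np.degrees(np.arctan2(Rm[1,1],Rm[0,1])); 
    # target level tool
    if yaw is None: yaw=cy
    best=None
    for k in (-180,0,180,360,-360):
        dy=yaw+k-cy
        if abs(dy)<=181:
            q1=np.arctan2(ty,tx); q6=q[5]-( np.radians(dy)-(q1-q[0]))
            print(f" option dyaw {dy:.1f} -> q6 {q6:.2f}")
            if abs(q6)<2.7 and (best is None or abs(dy)<abs(best)): best=dy
    a=np.radians(yaw+ (best-(yaw-cy))); y=np.array([np.cos(a),np.sin(a),0]);z=np.array([0,0,-1.]);x=np.cross(y,z)
    Rt=np.stack([x,y,z],1)
    rv=(R.from_matrix(Rm.T@Rt)).as_rotvec()/np.pi
    d=Rt.T@(np.array([tx,ty,tz])-T[:3,3])/0.08
    print(' rot total',rv.round(4),'rows',np.ceil(np.linalg.norm(rv)*180/8.5),'then shift total',d.round(3),'rows>=',np.ceil(np.linalg.norm(d)*.08/.048))
E
python3 - <<'E'
from h import *
T=tool();print(T.round(3))
o=np.array([220,140]);f=lambda x,y:o+np.array([x,y])/3.4
W=lambda u,z:ray_plane('top',u,z)[0]
def ang(a,b): v=b-a; return np.degrees(np.arctan2(v[1],v[0])),np.hypot(*v[:2])
# shaker
c=W(f(395,105),.077);k=W(f(405,143),.08);kn=W(f(433,245),.061)
print('plat',c.round(3),'key',k.round(3),ang(c,k),'knob',kn.round(3),ang(kn,c))
e1=W(f(300,68),.05);e2=W(f(368,305),.05);e3=W(f(458,30),.05);e4=W(f(522,265),.05);print('edges',ang(e2,e1),ang(e4,e3),ang(e1,e3))
b=W(f(83,305),.01);n=W(f(120,318),.01);print('block foot',b.round(3),ang(b,n))
cv=W(f(655,260),.024);n=W(f(683,288),.01);print('cover',cv.round(3),ang(cv,n))
print(ang(W(f(642,237),.055),W(f(680,272),.055)))
plan(0.43,0.23,0.2,None)
E
```

```text
[[-0.943  0.333 -0.001  0.208]
 [ 0.333  0.943 -0.001  0.589]
 [ 0.    -0.002 -1.     0.231]
 [ 0.     0.     0.     1.   ]]
plat [ 0.63  -0.089  0.077] key [ 0.59  -0.096  0.08 ] (np.float64(-170.52315396737976), np.float64(0.04079742090785434)) knob [ 0.49  -0.116  0.061] (np.float64(11.018856648746967), np.float64(0.14322774995081647))
edges (np.float64(11.78745723310559), np.float64(0.2526364252550365)) (np.float64(9.746325899841118), np.float64(0.25098103092241647)) (np.float64(-79.86250138050666), np.float64(0.16663315549212918))
block foot [0.461 0.239 0.01 ] (np.float64(-113.18449853534092), np.float64(0.040170948628719824))
cover [ 0.465 -0.341  0.024] (np.float64(-135.0887138014654), np.float64(0.04019010043967918))
(np.float64(-138.2417508196649), np.float64(0.050193031207441355))
 option dyaw -180.0 -> q6 2.40
 option dyaw 0.0 -> q6 -0.74
 option dyaw 180.0 -> q6 -3.88
 rot total [-0.0005 -0.0001 -0.    ] rows 1.0 then shift total [-4.111 -3.303  0.382] rows>= 9.0
```

```bash
python3 - <<'E'
from h import *
plan(0.461,0.239,0.21,None)
plan(0.461,0.239,0.21,157)
E
```

```text
option dyaw -180.0 -> q6 2.39
 option dyaw 0.0 -> q6 -0.75
 option dyaw 180.0 -> q6 -3.89
 rot total [-0.0005 -0.0001 -0.    ] rows 1.0 then shift total [-4.439 -3.068  0.257] rows>= 10.0
 option dyaw -93.5 -> q6 0.88
 option dyaw 86.5 -> q6 -2.26
 rot total [-4.000e-04 -5.000e-04 -4.804e-01] rows 11.0 then shift total [ 2.789 -4.62   0.257] rows>= 10.0
```

Emit:
arm_command(
  deltas=[
    {"claw":-1,"delta_pos":[-0.37,-0.256,0.02],"rot":[0,0,0]},
    {"claw":-1,"delta_pos":[-0.37,-0.256,0.02],"rot":[0,0,0]},
    {"claw":-1,"delta_pos":[-0.37,-0.256,0.02],"rot":[0,0,0]},
    {"claw":-1,"delta_pos":[-0.37,-0.256,0.02],"rot":[0,0,0]},
    {"claw":-1,"delta_pos":[-0.37,-0.256,0.02],"rot":[0,0,0]},
    {"claw":-1,"delta_pos":[-0.37,-0.256,0.02],"rot":[0,0,0]},
    {"claw":-1,"delta_pos":[-0.37,-0.256,0.02],"rot":[0,0,0]},
    {"claw":-1,"delta_pos":[-0.37,-0.256,0.02],"rot":[0,0,0]},
    {"claw":-1,"delta_pos":[-0.37,-0.256,0.02],"rot":[0,0,0]},
    {"claw":-1,"delta_pos":[-0.37,-0.256,0.02],"rot":[0,0,0]},
    {"claw":-1,"delta_pos":[-0.37,-0.256,0.02],"rot":[0,0,0]},
    {"claw":-1,"delta_pos":[-0.37,-0.256,0.02],"rot":[0,0,0]},
  ],
)

```text
t: 1.35
position: [0.4618, 0.2378, 0.2119]
ee_rot: [-0.531, -3.096, 0.0]
force: [0.5, -0.0, 0.7]
gripper_width: 0.0856
```

Emit:
arm_command(
  deltas=[
    {"claw":-1,"delta_pos":[0,0,0],"rot":[0,0,-0.04]},
    {"claw":-1,"delta_pos":[0,0,0],"rot":[0,0,-0.04]},
    {"claw":-1,"delta_pos":[0,0,0],"rot":[0,0,-0.04]},
    {"claw":-1,"delta_pos":[0,0,0],"rot":[0,0,-0.04]},
    {"claw":-1,"delta_pos":[0,0,0],"rot":[0,0,-0.04]},
    {"claw":-1,"delta_pos":[0,0,0],"rot":[0,0,-0.04]},
    {"claw":-1,"delta_pos":[0,0,0],"rot":[0,0,-0.04]},
    {"claw":-1,"delta_pos":[0,0,0],"rot":[0,0,-0.04]},
    {"claw":-1,"delta_pos":[0,0,0],"rot":[0,0,-0.04]},
    {"claw":-1,"delta_pos":[0,0,0],"rot":[0,0,-0.04]},
    {"claw":-1,"delta_pos":[0,0,0],"rot":[0,0,-0.04]},
    {"claw":-1,"delta_pos":[0,0,0],"rot":[0,0,-0.04]},
    {"claw":-1,"delta_pos":[0,0,0],"rot":[0,0,0]},
    {"claw":-1,"delta_pos":[0,0,0],"rot":[0,0,0]},
  ],
)

```text
t: 2.75
position: [0.4611, 0.2391, 0.212]
ee_rot: [1.729, -2.623, -0.0]
force: [0.1, 0.0, -0.1]
gripper_width: 0.0854
```

```bash
cat >> h.py <<'E'
def shot(tag,n='wrist'):
    s=manip.state();T=tool(s);p,d=manip.read_camera(n);cv2.imwrite(f'pics/{tag}.png',p);np.savez(f'{tag}.npz',p=p,d=d,T=T)
    print('t',round(float(s['t']),2),'pos',s['position'].round(4),'yawY',np.degrees(np.arctan2(T[1,1],T[0,1])).round(2),'zax',T[:3,2].round(4),'F',s['force'].round(1),'w',round(float(s['gripper_width']),4),'q6',s['qpos'][5].round(2))
    return p,d,T
E
python3 - <<'E'
from h import *
shot('w1')
E
```

```text
t 2.75 pos [0.4611 0.2391 0.212 ] yawY 156.78 zax [-3.e-04 -1.e-04 -1.e+00] F [ 0.1  0.  -0.1] w 0.0854 q6 -2.47
```

View pics/w1.png

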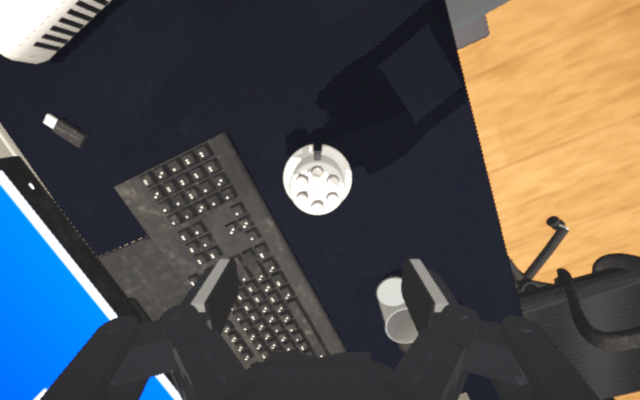

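```bash
python3 - <<'E'
from h import *
f=np.load('w1.npz');p,d,T=f['p'],f['d'],f['T']
P=depth_pts('wrist',d,T)
c=np.hstack([cv2.resize(p[135:225,270:365],None,fx=6,fy=6,interpolation=cv2.INTER_CUBIC)])
cv2.imwrite('pics/w1c.png',c)
for uv in [(317,180),(317,205),(300,160),(395,290),(400,320),(345,180)]: print(uv,P[uv[1],uv[0]].round(4),)
hsv=cv2.cvtColor(p,cv2.COLOR_BGR2HSV)
m=((p.min(2)>90)).astype(np.uint8); m[:, :270]=0;m[:,365:]=0;m[:130]=0;m[225:]=0
cs,_=cv2.findContours(m,cv2.RETR_EXTERNAL,cv2.CHAIN_APPROX_NONE);c=max(cs,key=cv2.contourArea)
print(cv2.fitEllipse(c),cv2.boundingRect(c))
# foot: depth points 6..14 mm ring; fit outer circle through contour rays on z=.01
w=ray_plane('wrist',c[:,0].astype(float),0.010,T)
# robust circle with fixed r=.042
from scipy.optimize import least_squares
r=least_squares(lambda q:np.hypot(w[:,0]-q[0],w[:,1]-q[1])-.042,[.461,.239],loss='soft_l1',f_scale=.001)
print('foot centre',r.x.round(4),'resid',np.abs(r.fun).mean(), 'z foot',np.median(P[...,2][(abs(P[...,2]-.01)<.006)&(np.hypot(P[...,0]-r.x[0],P[...,1]-r.x[1])<.042)]))
sel=(abs(P[...,2]-.054)<.004)&(np.hypot(P[...,0]-r.x[0],P[...,1]-r.x[1])<.045)
print('top c',P[sel].mean(0).round(4),sel.sum())
E
```

```text
(317, 180) [0.4615 0.2315 0.0533]
(317, 205) [0.4712 0.2542 0.0642]
(300, 160) [0.475  0.2105 0.0102]
(395, 290) [0.4285 0.4133 0.032 ]
(400, 320) [0.4375 0.4626 0.0313]
(345, 180) [0.4344 0.2551 0.0091]
((317.0672912597656, 179.44863891601562), (69.04423522949219, 69.33698272705078), 85.53929138183594) (282, 144, 71, 72)
foot centre [0.4661 0.2416] resid 0.0018359104728891311 z foot 0.009295448927913591
top c [0.4638 0.2371 0.0532] 1812
```

View pics/w1c.png

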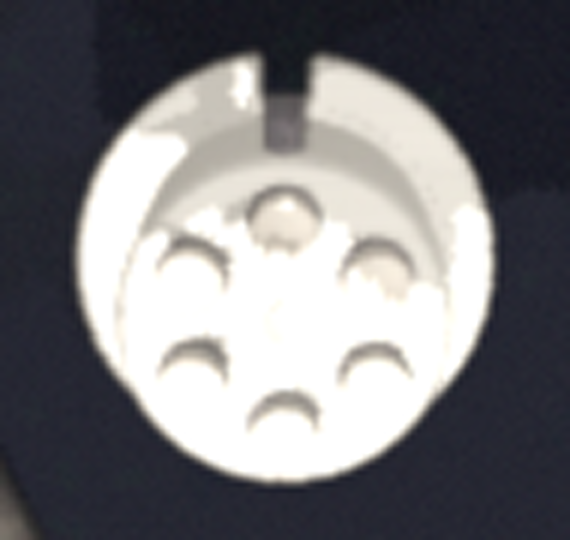

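```bash
python3 - <<'E'
from h import *
from scipy.optimize import least_squares
f=np.load('w1.npz');p,d,T=f['p'],f['d'],f['T']
m=((p.min(2)>90)).astype(np.uint8); m[:, :270]=0;m[:,365:]=0;m[:130]=0;m[225:]=0
cs,_=cv2.findContours(m,cv2.RETR_EXTERNAL,cv2.CHAIN_APPROX_NONE);c=max(cs,key=cv2.contourArea)[:,0].astype(float)
c=c+ (0.0)
up=c[(c[:,1]<193)&((abs(c[:,0]-317.5)>7)|(c[:,1]<140))]
lo=c[c[:,1]>208]
def fit(q,z,r):
    w=ray_plane('wrist',q,z,T)
    s=least_squares(lambda a:np.hypot(w[:,0]-a[0],w[:,1]-a[1])-a[2],[.461,.239,r],loss='soft_l1',f_scale=.0005)
    s2=least_squares(lambda a:np.hypot(w[:,0]-a[0],w[:,1]-a[1])-r,[.461,.239],loss='soft_l1',f_scale=.0005)
    print(s.x.round(4),s2.x.round(4),np.abs(s2.fun).mean().round(5)); return s2.x
ft=fit(up,.010,.042); tp=fit(lo,.054,.031)
vial=np.array([[284,210],[380,258],[378,362],[285,408],[194,362],[190,255]])/6.+[270,135]
v=ray_plane('wrist',vial,.065,T); print('vial centre',v.mean(0).round(4))
n=ray_plane('wrist',np.array([[285,55]])/6.+[269.9,135],.01,T)[0]
l=ray_plane('wrist',np.array([[285,102]])/6.+[269.9,135],.052,T)[0]
for a,cc in ((n,ft),(l,ft),(v[0],v.mean(0)),(v[0],v[3])): e=a[:2]-cc[:2];print(np.degrees(np.arctan2(e[1],e[0])).round(2),np.hypot(*e).round(4))
E
```

```text
[0.4653 0.2399 0.0425] [0.4651 0.2393] 0.00042
[0.4652 0.2394 0.031 ] [0.4652 0.2394] 0.00029
vial centre [0.4626 0.2356 0.065 ]
-113.91 0.0413
-114.36 0.0383
-112.72 0.0176
-113.1 0.0356
```

Emit:
arm_command(
  deltas=[
    {"claw":-1,"delta_pos":[-0.023,-0.045,0.4],"rot":[0,0,0]},
    {"claw":-1,"delta_pos":[0,0,0.4],"rot":[0,0,0]},
    {"claw":-1,"delta_pos":[0,0,0.4],"rot":[0,0,0]},
    {"claw":-1,"delta_pos":[0,0,0.4],"rot":[0,0,0]},
    {"claw":-1,"delta_pos":[0,0,0.4],"rot":[0,0,0]},
    {"claw":-1,"delta_pos":[0,0,0.3],"rot":[0,0,0]},
    {"claw":-1,"delta_pos":[0,0,0.16],"rot":[0,0,0]},
    {"claw":-1,"delta_pos":[0,0,0],"rot":[0,0,0]},
    {"claw":-1,"delta_pos":[0,0,0],"rot":[0,0,0]},
  ],
)

```text
t: 3.7
position: [0.4658, 0.2396, 0.0158]
ee_rot: [-1.731, 2.62, -0.0]
force: [0.0, -0.5, 0.7]
gripper_width: 0.0855
```

```bash
python3 - <<'E'
from h import *
shot('w2')
E
```

```text
t 3.7 pos [0.4658 0.2396 0.0158] yawY 156.9 zax [ 9.e-04  3.e-04 -1.e+00] F [ 0.  -0.5  0.7] w 0.0855 q6 -2.48
```

View pics/w2.png

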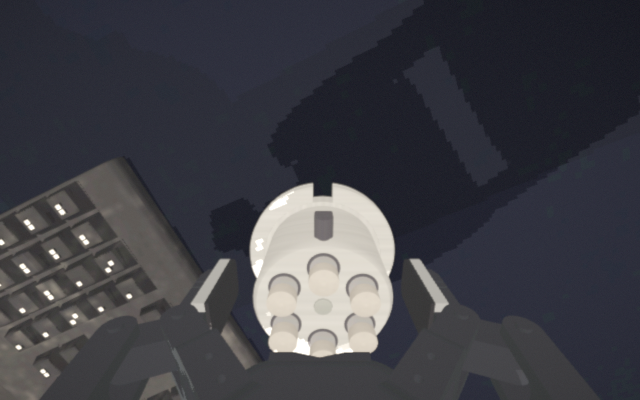

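Emit:
arm_command(
  deltas=[
    {"claw":1,"delta_pos":[0,0,0],"rot":[0,0,0]},
    {"claw":1,"delta_pos":[0,0,0],"rot":[0,0,0]},
    {"claw":1,"delta_pos":[0,0,0],"rot":[0,0,0]},
    {"claw":1,"delta_pos":[0,0,0],"rot":[0,0,0]},
    {"claw":1,"delta_pos":[0,0,0],"rot":[0,0,0]},
    {"claw":1,"delta_pos":[0,0,0],"rot":[0,0,0]},
    {"claw":1,"delta_pos":[0,0,0],"rot":[0,0,0]},
    {"claw":1,"delta_pos":[0,0,0],"rot":[0,0,0]},
  ],
)

```text
t: 4.55
position: [0.4654, 0.2397, 0.0169]
ee_rot: [-1.731, 2.62, -0.0]
force: [-1.6, 0.8, 6.7]
gripper_width: 0.0603
```

```bash
python3 - <<'E'
from h import *
shot('w3')
E
```

```text
t 4.55 pos [0.4654 0.2397 0.0169] yawY 156.9 zax [ 1.1e-03  7.0e-04 -1.0e+00] F [-1.6  0.8  6.7] w 0.0603 q6 -2.48
```

View pics/w3.png

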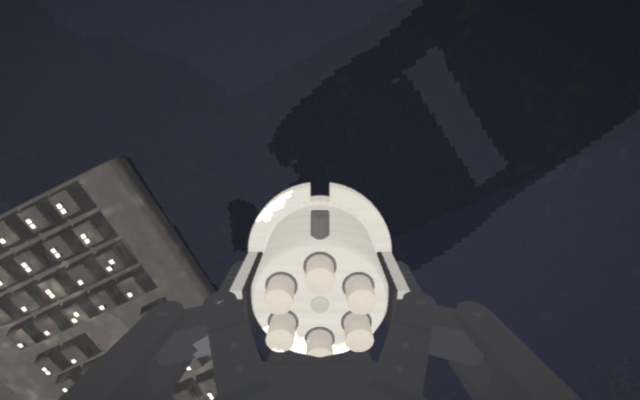

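```bash
python3 - <<'E'
from h import *
from scipy.optimize import least_squares
f=np.load('w3.npz');p,d,T=f['p'],f['d'],f['T']
m=((p.min(2)>100)).astype(np.uint8); m[:, :245]=0;m[:,396:]=0;m[:175]=0;m[245:]=0
cs,_=cv2.findContours(m,cv2.RETR_EXTERNAL,cv2.CHAIN_APPROX_NONE);c=max(cs,key=cv2.contourArea)[:,0].astype(float)
up=c[(c[:,1]<243)&(abs(c[:,0]-319.5)>12)]
w=ray_plane('wrist',up,.0100,T)
tl=(w-T[:3,3])@T[:3,:3]
s=least_squares(lambda a:np.hypot(tl[:,0]-a[0],tl[:,1]-a[1])-.042,[0,0],loss='soft_l1',f_scale=.0005)
s2=least_squares(lambda a:np.hypot(tl[:,0]-a[0],tl[:,1]-a[1])-a[2],[0,0,.04],loss='soft_l1',f_scale=.0005)
print(len(up),'block centre in tool',s.x.round(4),np.abs(s.fun).mean(),s2.x)
v=np.array([[320,266],[280,284],[360,286],[282,326],[358,326],[319.5,337]],float)
e=(ray_plane('wrist',v,.065,T)-T[:3,3])@T[:3,:3];print('vial caps',e.round(4).tolist(),e.mean(0).round(4))
n=(ray_plane('wrist',[[319.5,184]],.01,T)-T[:3,3])@T[:3,:3];print('notch',n.round(4))
E
```

```text
160 block centre in tool [ 0.0014 -0.0009] 0.00046428341870642794 [ 0.00306049 -0.00085198  0.04069951]
vial caps [[0.0255, -0.0005, -0.0482], [0.0177, -0.0157, -0.0481], [0.0168, 0.0147, -0.0482], [-0.002, -0.0158, -0.0481], [-0.002, 0.0148, -0.0481], [-0.0075, -0.0007, -0.0481]] [ 0.0081 -0.0005 -0.0481]
notch [[ 0.0425 -0.0007  0.0068]]
```

Emit:
arm_command(
  deltas=[
    {"claw":1,"delta_pos":[0,0,-0.1],"rot":[0,0,0]},
    {"claw":1,"delta_pos":[0,0,-0.2],"rot":[0,0,0]},
    {"claw":1,"delta_pos":[0,0,-0.3],"rot":[0,0,0]},
    {"claw":1,"delta_pos":[0,0,-0.4],"rot":[0,0,0]},
    {"claw":1,"delta_pos":[0,0,-0.4],"rot":[0,0,0]},
    {"claw":1,"delta_pos":[0,0,-0.4],"rot":[0,0,0]},
    {"claw":1,"delta_pos":[0,0,-0.2],"rot":[0,0,0]},
    {"claw":1,"delta_pos":[0,0,0],"rot":[0,0,0]},
  ],
)

```text
t: 5.4
position: [0.4666, 0.2398, 0.178]
ee_rot: [-1.729, 2.616, -0.003]
force: [-0.5, 0.5, -4.6]
gripper_width: 0.061
```

```bash
python3 - <<'E'
from h import *
P=depth_pts('top',np.load('top0.npz')['d'])
m=(P[...,2]>.13)&(P[...,0]>.3)&(P[...,0]<1)&(P[...,1]<.5)&(P[...,1]>-.6)
for y in np.arange(-.5,.5,.1):
    k=m&(abs(P[...,1]-y)<.05)
    if k.any(): print(y.round(2),'x',P[k][:,0].min().round(3),P[k][:,0].max().round(3),'zmax',P[k][:,2].max().round(3))
T=tool(); plan(.630,-.089,.25,100.5)
E
```

```text
-0.4 x 0.841 0.844 zmax 0.133
0.1 x 0.73 0.756 zmax 0.372
0.2 x 0.731 0.777 zmax 0.371
0.3 x 0.73 0.777 zmax 0.372
0.4 x 0.731 1.0 zmax 0.446
 option dyaw -56.4 -> q6 -1.89
 option dyaw 123.6 -> q6 -5.04
 rot total [-0.0008  0.0018  0.3135] rows 7.0 then shift total [-1.26  -4.414 -0.899] rows>= 8.0
```

Emit:
arm_command(
  deltas=[
    {"claw":1,"delta_pos":[0,0,-0.112],"rot":[0,0,0.039]},
    {"claw":1,"delta_pos":[0,0,-0.112],"rot":[0,0,0.039]},
    {"claw":1,"delta_pos":[0,0,-0.112],"rot":[0,0,0.039]},
    {"claw":1,"delta_pos":[0,0,-0.112],"rot":[0,0,0.039]},
    {"claw":1,"delta_pos":[0,0,-0.112],"rot":[0,0,0.039]},
    {"claw":1,"delta_pos":[0,0,-0.112],"rot":[0,0,0.039]},
    {"claw":1,"delta_pos":[0,0,-0.112],"rot":[0,0,0.039]},
    {"claw":1,"delta_pos":[0,0,-0.112],"rot":[0,0,0.04]},
    {"claw":1,"delta_pos":[-0.05,-0.2,0],"rot":[0,0,0]},
    {"claw":1,"delta_pos":[-0.13,-0.44,0],"rot":[0,0,0]},
    {"claw":1,"delta_pos":[-0.13,-0.44,0],"rot":[0,0,0]},
    {"claw":1,"delta_pos":[-0.13,-0.44,0],"rot":[0,0,0]},
    {"claw":1,"delta_pos":[-0.13,-0.44,0],"rot":[0,0,0]},
    {"claw":1,"delta_pos":[-0.13,-0.44,0],"rot":[0,0,0]},
    {"claw":1,"delta_pos":[-0.13,-0.44,0],"rot":[0,0,0]},
    {"claw":1,"delta_pos":[-0.13,-0.44,0],"rot":[0,0,0]},
    {"claw":1,"delta_pos":[-0.13,-0.44,0],"rot":[0,0,0]},
    {"claw":1,"delta_pos":[-0.13,-0.44,0],"rot":[0,0,0]},
    {"claw":1,"delta_pos":[-0.05,-0.25,0],"rot":[0,0,0]},
    {"claw":1,"delta_pos":[0,0,0],"rot":[0,0,0]},
  ],
)

```text
t: 7.4
position: [0.6301, -0.0915, 0.2451]
ee_rot: [0.284, -3.127, 0.0]
force: [-0.0, 0.3, -4.0]
gripper_width: 0.0606
```

```bash
python3 - <<'E'
from h import *
shot('w4')
E
```

```text
t 7.4 pos [ 0.6301 -0.0915  0.2451] yawY 100.39 zax [-2.e-03 -2.e-04 -1.e+00] F [-0.   0.3 -4. ] w 0.0606 q6 -2.07
```

View pics/w4.png

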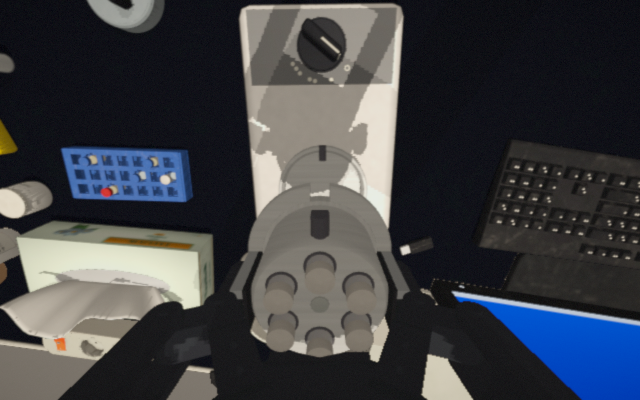

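```bash
python3 - <<'E'
from h import *
f=np.load('w4.npz');p=f['p']
cv2.imwrite('pics/w4c.png',cv2.resize(p[130:230,260:390],None,fx=6,fy=6,interpolation=cv2.INTER_CUBIC))
cv2.imwrite('pics/w4k.png',cv2.resize(p[0:100,235:410],None,fx=4.5,fy=4.5,interpolation=cv2.INTER_CUBIC))
E
```

```text
(no output)
```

View pics/w4c.png

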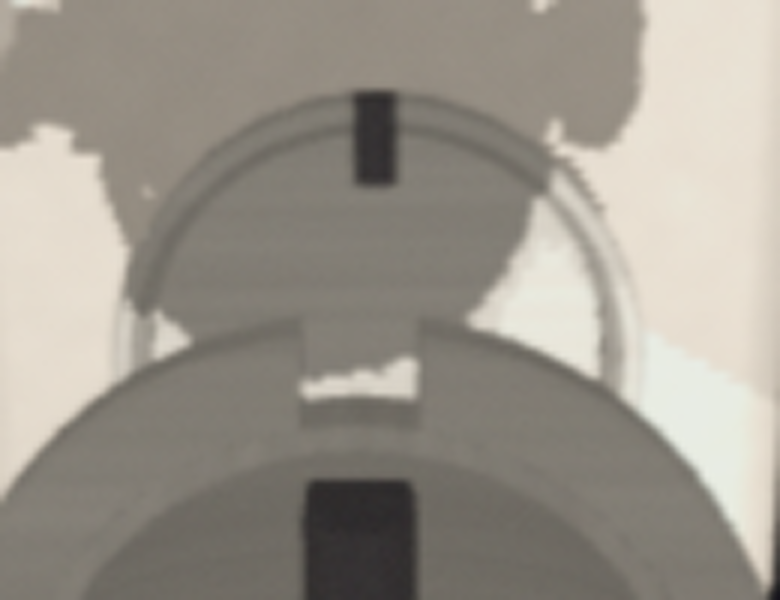

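View pics/w4k.png

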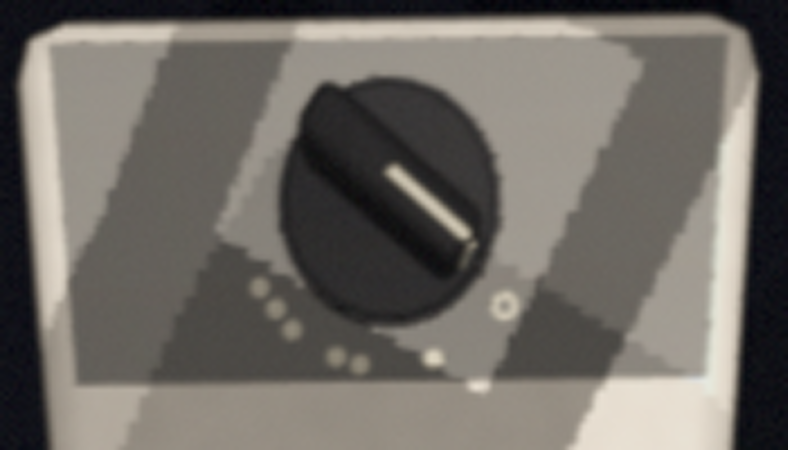

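```bash
python3 - <<'E'
from h import *
from scipy.optimize import least_squares
f=np.load('w4.npz');p,d,T=f['p'],f['d'],f['T']
C=lambda a:(np.array(a,float)+.5)/6-.5+[260,130]
def tl(a,z): return (ray_plane('wrist',C(a),z,T)-T[:3,3])@T[:3,:3]
bz=T[2,3]-.0169+.0  # underside estimate
print('underside',bz)
print('key in',tl([[376,185]],.079).round(4),'out top',tl([[376,92]],.08).round(4), 'out base',tl([[376,92]],.056).round(4))
print('notch out edge',tl([[301,318],[419,318]],bz+.01).round(4))
print('lug',tl([[305,485],[414,485]],bz+.052).round(4))
print('notch inner bottom',tl([[301,425],[419,425]],bz+.01).round(4))
def circ(a,z,r):
    w=tl(a,z)
    for free in (0,1):
        s=least_squares(lambda q:np.hypot(w[:,0]-q[0],w[:,1]-q[1])-(q[2] if free else r),[0,0,r]);print(' circ',z,r,s.x.round(4),np.abs(s.fun).max().round(4))
circ([[130,258],[190,170],[280,108],[470,108],[560,155],[612,230],[640,330],[116,335]],.066,.05)
circ([[130,258],[190,170],[280,108],[470,108],[560,155],[612,230],[640,330],[116,335]],.077,.05)
# case edges at z=.056 from white mask, left & right
P=depth_pts('wrist',d,T);
for q in [(325,175),(280,150),(320,100),(300,130)]:print(q,P[q[1],q[0]].round(4))
E
```

```text
underside 0.2281601759693424
key in [[0.0262 0.0031 0.1661]] out top [[0.0428 0.0031 0.1651]] out base [[0.0398 0.0033 0.1891]]
notch out edge [[ 0.0428 -0.0051  0.007 ]
 [ 0.0428  0.0054  0.007 ]]
lug [[ 0.0423 -0.0035 -0.035 ]
 [ 0.0423  0.0036 -0.035 ]]
notch inner bottom [[ 0.0328 -0.0052  0.007 ]
 [ 0.0328  0.0055  0.007 ]]
 circ 0.066 0.05 [-0.0084  0.0037  0.05  ] 0.0007
 circ 0.066 0.05 [-0.0093  0.0038  0.0507] 0.0007
 circ 0.077 0.05 [-0.0076  0.0037  0.05  ] 0.001
 circ 0.077 0.05 [-0.0062  0.0036  0.0489] 0.0006
(325, 175) [ 0.6216 -0.0865  0.0657]
(280, 150) [ 0.6043 -0.142   0.056 ]
(320, 100) [ 0.5431 -0.1067  0.0547]
(300, 130) [ 0.5783 -0.123   0.0555]
```

```bash
python3 - <<'E'
from h import *
f=np.load('w4.npz');T=f['T']
C=lambda a:(np.array(a,float)+.5)/4.5-.5+[235,0]
w=(ray_plane('wrist',C([[50,45],[728,38],[78,383],[705,375]]),.056,T)-T[:3,3])@T[:3,:3]
print(w.round(4)); a=(w[0]+w[1])/2;b=(w[2]+w[3])/2;print(a,b,np.degrees(np.arctan2((a-b)[1],(a-b)[0])))
e=w[2]-w[3];print('cross edge',np.degrees(np.arctan2(e[0],-e[1])), 'top',np.degrees(np.arctan2((w[0]-w[1])[0],-(w[0]-w[1])[1])))
print(np.degrees(np.arctan2(a[1]-.0035,a[0]+.008)))
E
```

```text
[[ 0.1723 -0.0729  0.1894]
 [ 0.1735  0.0764  0.1894]
 [ 0.1033 -0.072   0.1893]
 [ 0.105   0.0767  0.1893]]
[0.17293923 0.00172609 0.18941289] [0.10414335 0.00238936 0.18927298] -0.5523862196190595
cross edge -0.6319645294850464 top -0.4631440553890169
-0.5617054946249596
```

Emit:
arm_command(
  deltas=[
    {"claw":1,"delta_pos":[-0.06,0.02,0.3],"rot":[0,0,0]},
    {"claw":1,"delta_pos":[-0.055,0.021,0.4],"rot":[0,0,0]},
    {"claw":1,"delta_pos":[0,0,0.4],"rot":[0,0,0]},
    {"claw":1,"delta_pos":[0,0,0.3],"rot":[0,0,0]},
    {"claw":1,"delta_pos":[0,0,0.1],"rot":[0,0,0]},
    {"claw":1,"delta_pos":[0,0,0.05],"rot":[0,0,0]},
    {"claw":1,"delta_pos":[0,0,0],"rot":[0,0,0]},
    {"claw":1,"delta_pos":[0,0,0],"rot":[0,0,0]},
  ],
)

```text
t: 8.25
position: [0.6394, -0.0837, 0.1245]
ee_rot: [-0.29, 3.126, -0.002]
force: [0.4, -0.1, -3.9]
gripper_width: 0.0603
```

```bash
python3 - <<'E'
from h import *
p,d,T=shot('w5')
cv2.imwrite('pics/w5c.png',cv2.resize(p[110:260,230:410],None,fx=4,fy=4,interpolation=cv2.INTER_CUBIC))
E
```

```text
t 8.25 pos [ 0.6394 -0.0837  0.1245] yawY 100.61 zax [ 2.7e-03 -7.0e-04 -1.0e+00] F [ 0.4 -0.1 -3.9] w 0.0603 q6 -2.06
```

View pics/w5c.png

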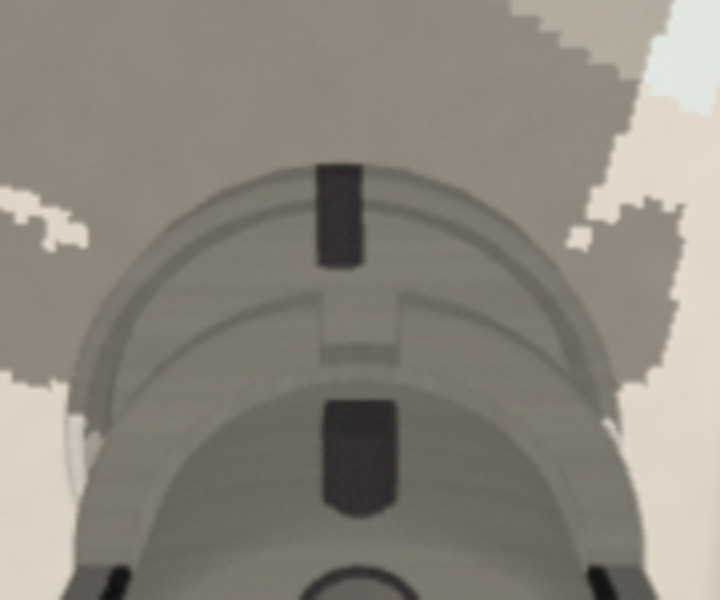

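```bash
cat > fit.py <<'E'
from h import *
from scipy.optimize import least_squares
def an(tag,off,s,key_in,key_out,notch,lug,ring):
    f=np.load(tag+'.npz');T=f['T']
    C=lambda a:(np.array(a,float)+.5)/s-.5+off
    tl=lambda a,z:(ray_plane('wrist',C(a),z,T)-T[:3,3])@T[:3,:3]
    bz=T[2,3]-.0169
    print('key in',(tl([key_in],.079)[0]-[.035,0,0]).round(4),'out',(tl([key_out],.08)[0]-[.05,0,0]).round(4))
    w=tl(ring,.07); q=least_squares(lambda q:np.hypot(w[:,0]-q[0],w[:,1]-q[1])-.05,[0,0]);print('ring',q.x.round(4),np.abs(q.fun).max().round(4))
    n=tl(notch,bz+.01).mean(0)-[.0416,0,0];l=tl(lug,bz+.051).mean(0)-[.039,0,0];print('notch',n.round(4),'lug',l.round(4))
    print('T',T[:3,3].round(4))
E
python3 - <<'E'
from fit import *
an('w5',[230,110],4,[340,268],[340,165],[[321,292],[400,292]],[[323,402],[397,402]],[[90,330],[130,265],[200,205],[280,172],[420,180],[500,215],[560,275],[605,350],[70,410]])
s=manip.state();print(s['t'],s['position'].round(4),s['dq'].round(3))
E
```

```text
key in [ 0.0019 -0.0032  0.0454] out [ 0.0042 -0.003   0.0444]
ring [ 0.0021 -0.003 ] 0.0005
notch [0.0012 0.0002 0.0068] lug [ 0.0031  0.0001 -0.0342]
T [ 0.6394 -0.0837  0.1245]
8.3 [ 0.6395 -0.0839  0.1247] [-0.003 -0.     0.001 -0.001 -0.001  0.   ]
```

Emit:
arm_command(
  deltas=[
    {"claw":1,"delta_pos":[0.013,-0.04,0],"rot":[0,0,-0.0015]},
    {"claw":1,"delta_pos":[0,0,0.1],"rot":[0,0,0]},
    {"claw":1,"delta_pos":[0,0,0.1],"rot":[0,0,0]},
    {"claw":1,"delta_pos":[0,0,0.05],"rot":[0,0,0]},
    {"claw":1,"delta_pos":[0,0,0],"rot":[0,0,0]},
    {"claw":1,"delta_pos":[0,0,0],"rot":[0,0,0]},
  ],
)

```text
t: 8.9
position: [0.6379, -0.0871, 0.1025]
ee_rot: [0.297, -3.127, -0.0]
force: [0.4, -0.3, -3.3]
gripper_width: 0.0608
```

```bash
python3 - <<'E'
from h import *
p,d,T=shot('w6')
cv2.imwrite('pics/w6c.png',cv2.resize(p[130:280,230:410],None,fx=4,fy=4,interpolation=cv2.INTER_CUBIC))
E
```

```text
t 8.9 pos [ 0.6379 -0.0871  0.1025] yawY 100.86 zax [-7.e-04  2.e-04 -1.e+00] F [ 0.4 -0.3 -3.3] w 0.0608 q6 -2.07
```

View pics/w6c.png

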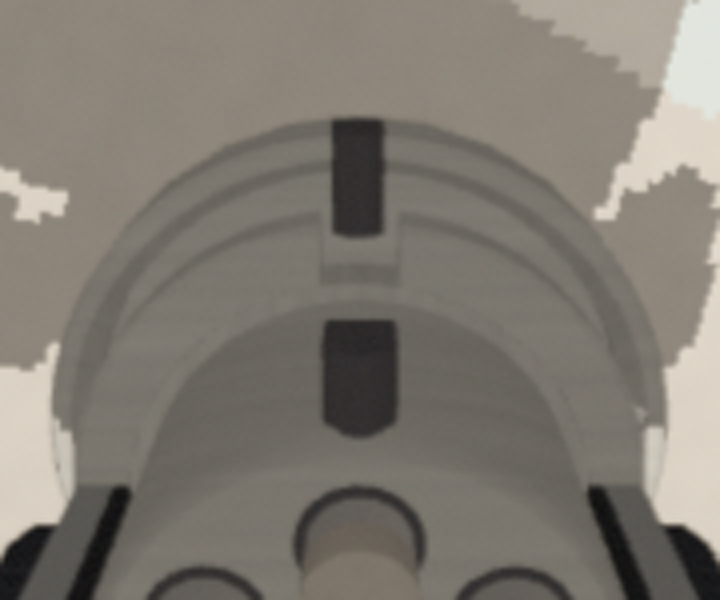

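```bash
python3 - <<'E'
from fit import *
an('w6',[230,130],4,[358,237],[358,119],[[321,215],[400,215]],[[323,322],[397,322]],[[80,310],[130,240],[200,175],[280,130],[440,130],[520,170],[600,245],[645,320]])
s=manip.state();print(s['t'],s['position'].round(4),s['dq'].round(3))
E
```

```text
key in [-0.0004 -0.0001  0.0236] out [ 0.0025 -0.0001  0.0226]
ring [-0.0007  0.0004] 0.0013
notch [0.0008 0.0002 0.0069] lug [ 0.0031  0.0001 -0.0341]
T [ 0.6379 -0.0871  0.1025]
8.95 [ 0.6381 -0.0871  0.1029] [ 0.    -0.005 -0.005 -0.002  0.     0.001]
```

Emit:
arm_command(
  deltas=[
    {"claw":1,"delta_pos":[-0.012,0,0.06],"rot":[0,0,0]},
    {"claw":1,"delta_pos":[0,0,0.06],"rot":[0,0,0]},
    {"claw":1,"delta_pos":[0,0,0],"rot":[0,0,0]},
    {"claw":1,"delta_pos":[0,0,0],"rot":[0,0,0]},
  ],
)

```text
t: 9.35
position: [0.6387, -0.0868, 0.0931]
ee_rot: [0.297, -3.127, -0.0]
force: [-0.8, -0.3, -4.0]
gripper_width: 0.0607
```

```bash
python3 - <<'E'
from h import *
p,d,T=shot('w7')
cv2.imwrite('pics/w7c.png',cv2.resize(p[130:280,230:410],None,fx=4,fy=4,interpolation=cv2.INTER_CUBIC))
E
```

```text
t 9.35 pos [ 0.6387 -0.0868  0.0931] yawY 100.86 zax [-7.e-04  2.e-04 -1.e+00] F [-0.8 -0.3 -4. ] w 0.0607 q6 -2.07
```

View pics/w7c.png

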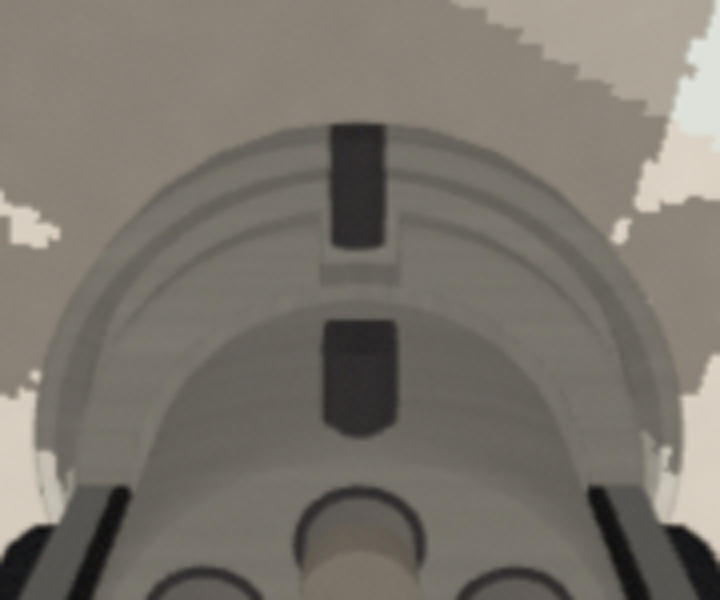

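Emit:
arm_command(
  deltas=[
    {"claw":1,"delta_pos":[0,0,0.04],"rot":[0,0,0]},
    {"claw":1,"delta_pos":[0,0,0.04],"rot":[0,0,0]},
    {"claw":1,"delta_pos":[0,0,0],"rot":[0,0,0]},
    {"claw":1,"delta_pos":[0,0,0],"rot":[0,0,0]},
  ],
)

```text
t: 9.8
position: [0.6388, -0.0869, 0.0868]
ee_rot: [0.297, -3.127, -0.0]
force: [-0.9, 0.7, -3.8]
gripper_width: 0.0609
```

```bash
python3 - <<'E'
from h import *
p,d,T=shot('w8')
cv2.imwrite('pics/w8c.png',cv2.resize(p[130:280,230:410],None,fx=4,fy=4,interpolation=cv2.INTER_CUBIC))
E
```

```text
t 9.8 pos [ 0.6388 -0.0869  0.0868] yawY 100.86 zax [-4.e-04  1.e-04 -1.e+00] F [-0.9  0.7 -3.8] w 0.0609 q6 -2.07
```

View pics/w8c.png

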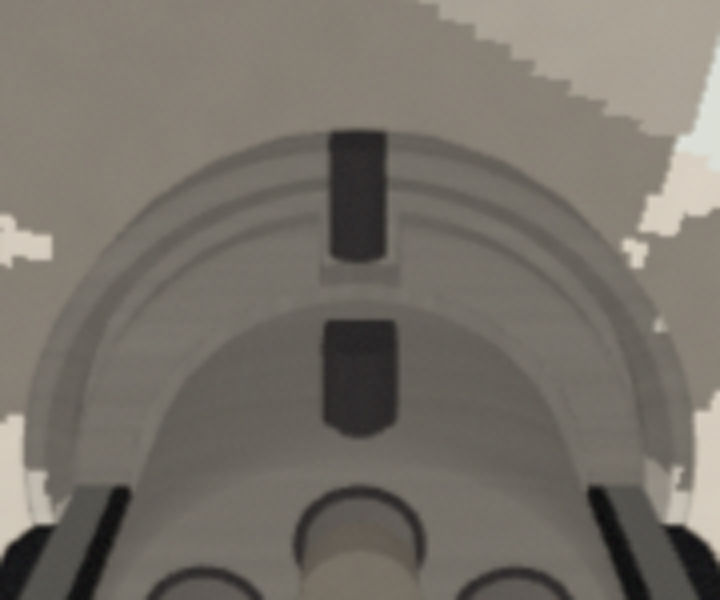

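Emit:
arm_command(
  deltas=[
    {"claw":1,"delta_pos":[0,0,0.02],"rot":[0,0,0]},
    {"claw":1,"delta_pos":[0,0,0.02],"rot":[0,0,0]},
    {"claw":1,"delta_pos":[0,0,0],"rot":[0,0,0]},
  ],
)

```text
t: 10.15
position: [0.6388, -0.0869, 0.0835]
ee_rot: [0.297, -3.127, -0.0]
force: [0.1, 0.1, -4.6]
gripper_width: 0.0604
```

Emit:
arm_command(
  deltas=[
    {"claw":1,"delta_pos":[0,0,0.01],"rot":[0,0,0]},
    {"claw":1,"delta_pos":[0,0,0.01],"rot":[0,0,0]},
    {"claw":1,"delta_pos":[0,0,0],"rot":[0,0,0]},
  ],
)

```text
t: 10.45
position: [0.6391, -0.087, 0.083]
ee_rot: [-0.297, 3.127, -0.0]
force: [-1.4, 0.8, 1.0]
gripper_width: 0.0603
```

Emit:
arm_command(
  deltas=[
    {"claw":-1,"delta_pos":[0,0,0],"rot":[0,0,0]},
    {"claw":-1,"delta_pos":[0,0,0],"rot":[0,0,0]},
    {"claw":-1,"delta_pos":[0,0,0],"rot":[0,0,0]},
    {"claw":-1,"delta_pos":[0,0,0],"rot":[0,0,0]},
    {"claw":-1,"delta_pos":[0,0,0],"rot":[0,0,0]},
    {"claw":-1,"delta_pos":[0,0,0],"rot":[0,0,0]},
  ],
)

```text
t: 11.05
position: [0.639, -0.0869, 0.0822]
ee_rot: [-0.297, 3.127, -0.0]
force: [-0.1, -0.2, 0.2]
gripper_width: 0.0852
```

```bash
python3 - <<'E'
from h import *
p,d,T=shot('w9')
cv2.imwrite('pics/w9c.png',cv2.resize(p[130:330,220:420],None,fx=3,fy=3,interpolation=cv2.INTER_CUBIC))
E
```

```text
t 11.05 pos [ 0.639  -0.0869  0.0822] yawY 100.86 zax [ 1.e-04 -0.e+00 -1.e+00] F [-0.1 -0.2  0.2] w 0.0852 q6 -2.07
```

View pics/w9c.png

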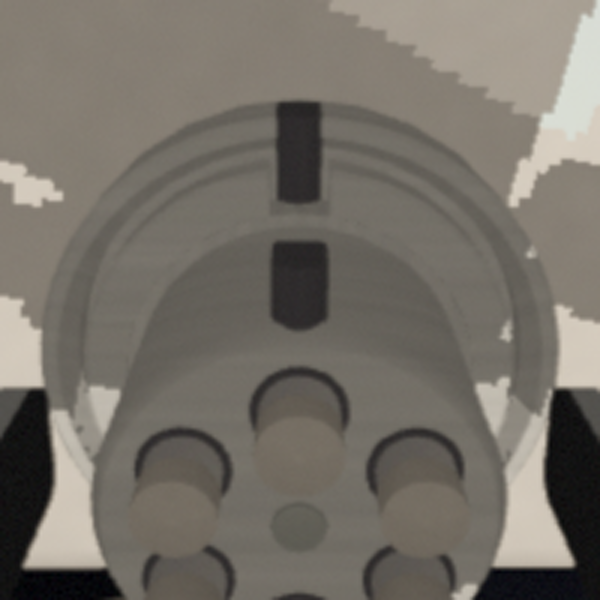

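Emit:
arm_command(
  deltas=[
    {"claw":-1,"delta_pos":[0,0,-0.2],"rot":[0,0,0]},
    {"claw":-1,"delta_pos":[0,0,-0.45],"rot":[0,0,0]},
    {"claw":-1,"delta_pos":[0,0,-0.45],"rot":[0,0,0]},
    {"claw":-1,"delta_pos":[0,0,-0.45],"rot":[0,0,0]},
    {"claw":-1,"delta_pos":[0,0,-0.3],"rot":[0,0,0]},
    {"claw":-1,"delta_pos":[0,0,-0.1],"rot":[0,0,0]},
    {"claw":-1,"delta_pos":[0,0,0],"rot":[0,0,0]},
    {"claw":-1,"delta_pos":[0,0,0],"rot":[0,0,0]},
  ],
)

```text
t: 11.9
position: [0.6381, -0.0867, 0.2372]
ee_rot: [0.297, -3.125, -0.001]
force: [-0.9, -0.7, 0.5]
gripper_width: 0.0852
```

```bash
python3 - <<'E'
from h import *
p,d,T=shot('w10')
P=depth_pts('wrist',d,T)
r=np.hypot(P[...,0]-.638,P[...,1]+.087)
for a,b,n in ((0,.03,'top'),(.033,.0405,'foot')):
    k=(r>a)&(r<b)&(P[...,2]>.03);z=P[...,2][k];print(n,k.sum(),np.percentile(z,[10,50,90]).round(4))
k=(r<.03)&(abs(P[...,2]-.12)<.006); A=np.c_[P[k][:,0]-.638,P[k][:,1]+.087,np.ones(k.sum())]
print('plane',np.linalg.lstsq(A,P[k][:,2],rcond=None)[0].round(4))
cv2.imwrite('pics/w10c.png',cv2.resize(p[130:330,220:420],None,fx=3,fy=3,interpolation=cv2.INTER_CUBIC))
q,dd=manip.read_camera('top')
np.savez('t10.npz',p=q,d=dd);plan(.465,-.341,.21,-46)
E
```

```text
t 11.9 pos [ 0.6381 -0.0867  0.2372] yawY 100.86 zax [-2.1e-03  7.0e-04 -1.0e+00] F [-0.9 -0.7  0.5] w 0.0852 q6 -2.07
top 11931 [0.1192 0.3178 0.3276]
foot 4388 [0.0753 0.3159 0.3239]
plane [0.0185 0.0031 0.1194]
 option dyaw -146.9 -> q6 0.17
 option dyaw 33.1 -> q6 -2.97
 rot total [-0.0012 -0.0012  0.8159] rows 18.0 then shift total [-3.763  0.787  0.328] rows>= 7.0
```

View pics/w10c.png

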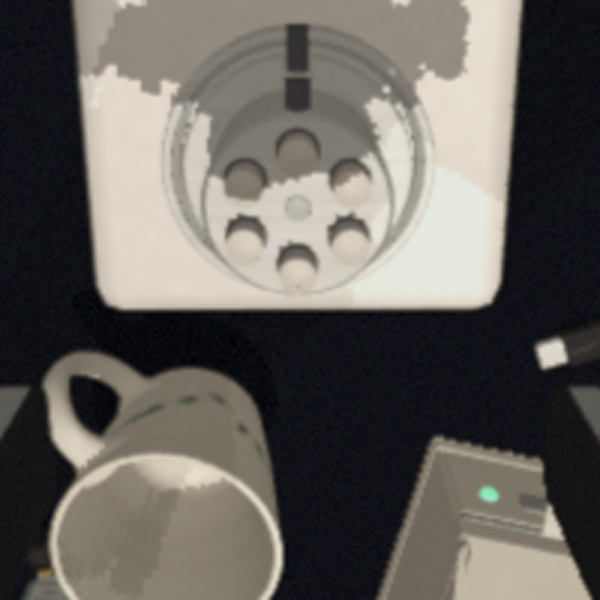

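Emit:
arm_command(
  deltas=[
    {"claw":-1,"delta_pos":[0.34,-0.34,0.03],"rot":[0,0,0]},
    {"claw":-1,"delta_pos":[0.34,-0.34,0.03],"rot":[0,0,0]},
    {"claw":-1,"delta_pos":[0.34,-0.34,0.03],"rot":[0,0,0]},
    {"claw":-1,"delta_pos":[0.34,-0.34,0.03],"rot":[0,0,0]},
    {"claw":-1,"delta_pos":[0.34,-0.34,0.03],"rot":[0,0,0]},
    {"claw":-1,"delta_pos":[0.34,-0.34,0.03],"rot":[0,0,0]},
    {"claw":-1,"delta_pos":[0.34,-0.34,0.03],"rot":[0,0,0]},
    {"claw":-1,"delta_pos":[0.34,-0.33,0.03],"rot":[0,0,0]},
    {"claw":-1,"delta_pos":[0,0,0],"rot":[0,0,0.02]},
  ],
)

```text
t: 12.9
position: [0.4631, -0.3443, 0.217]
ee_rot: [0.188, -3.133, -0.002]
force: [0.1, 0.3, 0.1]
gripper_width: 0.0852
```

Emit:
arm_command(
  deltas=[
    {"claw":-1,"delta_pos":[0,0,0],"rot":[0,0,0.045]},
    {"claw":-1,"delta_pos":[0,0,0],"rot":[0,0,0.045]},
    {"claw":-1,"delta_pos":[0,0,0],"rot":[0,0,0.045]},
    {"claw":-1,"delta_pos":[0,0,0],"rot":[0,0,0.045]},
    {"claw":-1,"delta_pos":[0,0,0],"rot":[0,0,0.045]},
    {"claw":-1,"delta_pos":[0,0,0],"rot":[0,0,0.045]},
    {"claw":-1,"delta_pos":[0,0,0],"rot":[0,0,0.045]},
    {"claw":-1,"delta_pos":[0,0,0],"rot":[0,0,0.045]},
    {"claw":-1,"delta_pos":[0,0,0],"rot":[0,0,0.045]},
    {"claw":-1,"delta_pos":[0,0,0],"rot":[0,0,0.045]},
    {"claw":-1,"delta_pos":[0,0,0],"rot":[0,0,0.045]},
    {"claw":-1,"delta_pos":[0,0,0],"rot":[0,0,0.045]},
    {"claw":-1,"delta_pos":[0,0,0],"rot":[0,0,0.045]},
    {"claw":-1,"delta_pos":[0,0,0],"rot":[0,0,0.045]},
    {"claw":-1,"delta_pos":[0,0,0],"rot":[0,0,0.045]},
    {"claw":-1,"delta_pos":[0,0,0],"rot":[0,0,0.045]},
    {"claw":-1,"delta_pos":[0,0,0],"rot":[0,0,0.045]},
    {"claw":-1,"delta_pos":[0,0,0],"rot":[0,0,0.031]},
    {"claw":-1,"delta_pos":[0,0,0],"rot":[0,0,0]},
    {"claw":-1,"delta_pos":[0,0,0],"rot":[0,0,0]},
  ],
)

```text
t: 14.9
position: [0.4657, -0.3404, 0.2179]
ee_rot: [-2.91, -1.179, 0.001]
force: [0.2, 0.6, -0.1]
gripper_width: 0.0856
```

```bash
python3 - <<'E'
from h import *
p,d,T=shot('w11')
E
```

```text
t 14.9 pos [ 0.4657 -0.3404  0.2179] yawY -45.9 zax [-0.0015  0.0016 -1.    ] F [ 0.2  0.6 -0.1] w 0.0856 q6 -0.02
```

View pics/w11.png

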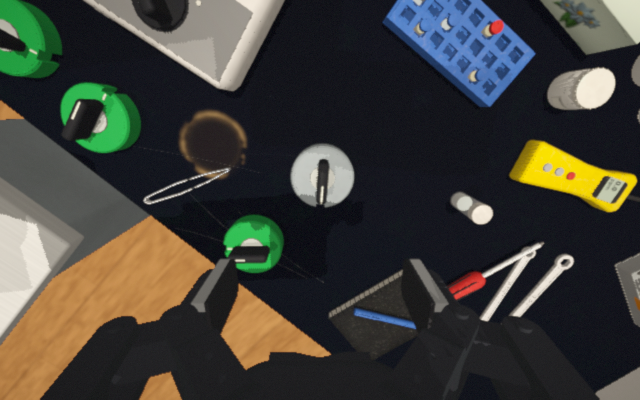

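```bash
python3 - <<'E'
from h import *
from scipy.optimize import least_squares
f=np.load('w11.npz');p,d,T=f['p'],f['d'],f['T']
cv2.imwrite('pics/w11c.png',cv2.resize(p[135:215,280:365],None,fx=7,fy=7,interpolation=cv2.INTER_CUBIC))
g=p.min(2);m=(g>60).astype(np.uint8);m[:,:280]=0;m[:,365:]=0;m[:135]=0;m[215:]=0
m=cv2.morphologyEx(m,cv2.MORPH_OPEN,np.ones((3,3)))
cs,_=cv2.findContours(m,cv2.RETR_EXTERNAL,cv2.CHAIN_APPROX_NONE);c=max(cs,key=cv2.contourArea)[:,0].astype(float)
print(cv2.boundingRect(m))
w=(ray_plane('wrist',c,.024,T)-T[:3,3])@T[:3,:3]
s=least_squares(lambda q:np.hypot(w[:,0]-q[0],w[:,1]-q[1])-.038,[0,0],loss='soft_l1',f_scale=.0005);print('cover in tool',s.x.round(4),np.abs(s.fun).mean())
P=depth_pts('wrist',d,T)
k=(abs(P[...,2]-.055)<.006);k[:,:280]=0;k[:,365:]=0;k[:135]=0;k[215:]=0
q=((P[k]-T[:3,3])@T[:3,:3]); print('bar top n',k.sum(),q.mean(0).round(4)); rr=cv2.minAreaRect((q[:,:2]*1000).astype(np.float32));print(rr)
l=cv2.fitLine((q[:,:2]*1000).astype(np.float32),cv2.DIST_L2,0,.01,.01).ravel();print('bar dir deg from tool x',np.degrees(np.arctan2(l[1],l[0])))
E
```

```text
(290, 144, 65, 63)
cover in tool [0.0041 0.0038] 0.007905521962611805
bar top n 440 [0.0037 0.004  0.1645]
((2.9195823669433594, 4.091667175292969), (46.448699951171875, 12.010714530944824), 4.136794567108154)
bar dir deg from tool x 4.115694
```

View pics/w11c.png

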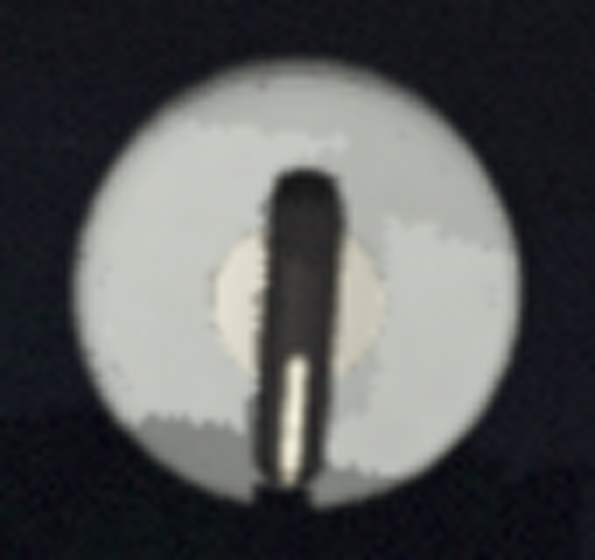

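Emit:
arm_command(
  deltas=[
    {"claw":-1,"delta_pos":[0.05,0.05,0.1],"rot":[0,0,0]},
    {"claw":-1,"delta_pos":[0,0,0.4],"rot":[0,0,0.0228]},
    {"claw":-1,"delta_pos":[0,0,0.4],"rot":[0,0,0]},
    {"claw":-1,"delta_pos":[0,0,0.4],"rot":[0,0,0]},
    {"claw":-1,"delta_pos":[0,0,0.2],"rot":[0,0,0]},
    {"claw":-1,"delta_pos":[0,0,0],"rot":[0,0,0]},
    {"claw":-1,"delta_pos":[0,0,0],"rot":[0,0,0]},
  ],
)

```text
t: 15.65
position: [0.472, -0.341, 0.0987]
ee_rot: [-2.953, -1.072, 0.0]
force: [0.1, 0.3, 1.2]
gripper_width: 0.0853
```

```bash
python3 - <<'E'
from h import *
p,d,T=shot('w12')
P=depth_pts('wrist',d,T)
k=(abs(P[...,2]-.055)<.006);k[:,:250]=0;k[:,390:]=0
q=((P[k]-T[:3,3])@T[:3,:3]);q=q[np.hypot(q[:,0],q[:,1])<.035]; print('bar top n',len(q),q.mean(0).round(4)); rr=cv2.minAreaRect((q[:,:2]*1000).astype(np.float32));print(rr)
E
```

```text
t 15.65 pos [ 0.472  -0.341   0.0987] yawY -50.09 zax [-2.e-04  3.e-04 -1.e+00] F [0.1 0.3 1.2] w 0.0853 q6 0.06
bar top n 992 [ 0.0001 -0.0011  0.0453]
((-1.3960590362548828, -1.2784571647644043), (11.7057523727417, 46.801422119140625), 89.69569396972656)
```

View pics/w12.png

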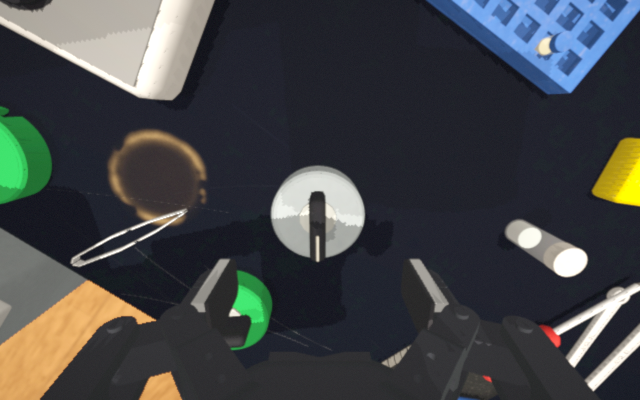

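Emit:
arm_command(
  deltas=[
    {"claw":-1,"delta_pos":[-0.01,-0.015,0.3],"rot":[0,0,0]},
    {"claw":-1,"delta_pos":[0,0,0.3],"rot":[0,0,0]},
    {"claw":-1,"delta_pos":[0,0,0.2],"rot":[0,0,0]},
    {"claw":-1,"delta_pos":[0,0,0.07],"rot":[0,0,0]},
    {"claw":-1,"delta_pos":[0,0,0],"rot":[0,0,0]},
    {"claw":-1,"delta_pos":[0,0,0],"rot":[0,0,0]},
  ],
)

```text
t: 16.3
position: [0.4712, -0.3413, 0.0306]
ee_rot: [2.951, 1.071, 0.002]
force: [0.3, 0.6, -0.4]
gripper_width: 0.0853
```

```bash
python3 - <<'E'
from h import *
p,d,T=shot('w13')
E
```

```text
t 16.3 pos [ 0.4712 -0.3413  0.0306] yawY -50.11 zax [ 0.0017 -0.0018 -1.    ] F [ 0.3  0.6 -0.4] w 0.0853 q6 0.06
```

View pics/w13.png

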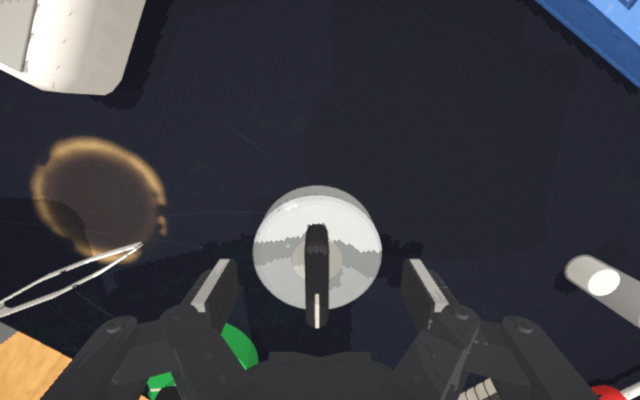

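Emit:
arm_command(
  deltas=[
    {"claw":1,"delta_pos":[0,0,0],"rot":[0,0,0]},
    {"claw":1,"delta_pos":[0,0,0],"rot":[0,0,0]},
    {"claw":1,"delta_pos":[0,0,0],"rot":[0,0,0]},
    {"claw":1,"delta_pos":[0,0,0],"rot":[0,0,0]},
    {"claw":1,"delta_pos":[0,0,0],"rot":[0,0,0]},
    {"claw":1,"delta_pos":[0,0,0],"rot":[0,0,0]},
    {"claw":1,"delta_pos":[0,0,0],"rot":[0,0,0]},
    {"claw":1,"delta_pos":[0,0,0],"rot":[0,0,0]},
    {"claw":1,"delta_pos":[0,0,0],"rot":[0,0,0]},
    {"claw":1,"delta_pos":[0,0,0],"rot":[0,0,0]},
  ],
)

```text
t: 17.35
position: [0.4705, -0.3406, 0.0296]
ee_rot: [2.953, 1.071, 0.0]
force: [0.5, 0.0, 3.0]
gripper_width: 0.0109
```

```bash
python3 - <<'E'
from h import *
p,d,T=shot('w14')
cv2.imwrite('pics/w14c.png',cv2.resize(p[160:340,220:420],None,fx=4,fy=3.3,interpolation=cv2.INTER_CUBIC))
E
```

```text
t 17.35 pos [ 0.4705 -0.3406  0.0296] yawY -50.12 zax [ 3.e-04 -3.e-04 -1.e+00] F [0.5 0.  3. ] w 0.0109 q6 0.06
```

View pics/w14c.png

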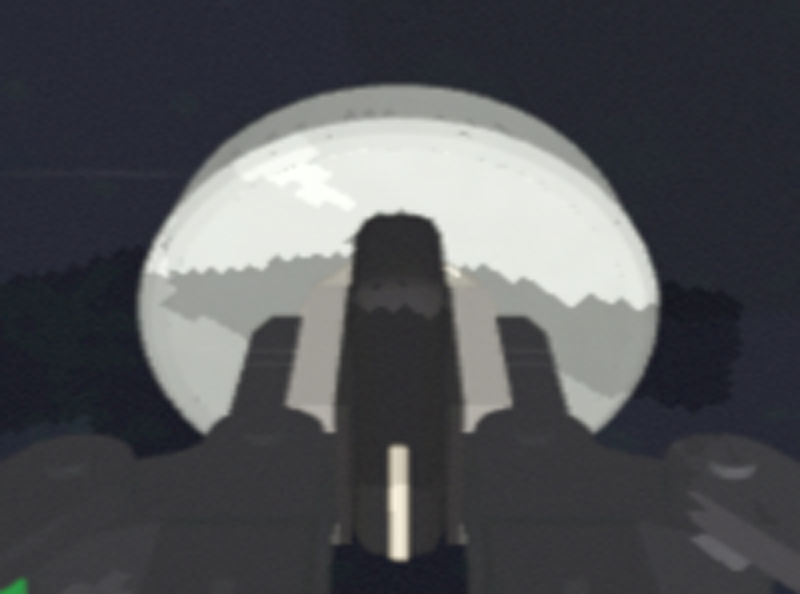

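```bash
python3 - <<'E'
from h import *
from scipy.optimize import least_squares
f=np.load('w14.npz');p,d,T=f['p'],f['d'],f['T']
g=p.min(2).astype(float)
# per-column topmost strong edge
pts=[]
gb=cv2.GaussianBlur(g.astype(np.float32),(0,0),.7)
for u in range(268,375):
    col=gb[165:250,u]; dv=np.diff(col); i=np.argmax(dv>12)
    if dv[i]>12:
        j=i+np.argmax(dv[i:i+4]); pts.append((u,165+j+.5))
pts=np.array(pts,float)
w=(ray_plane('wrist',pts,0.0,T)-T[:3,3])@T[:3,:3]
for fr in (0,1):
    s=least_squares(lambda q:np.hypot(w[:,0]-q[0],w[:,1]-q[1])-(q[2] if fr else .038),[0,0,.038],loss='soft_l1',f_scale=.0005);print('base circle',s.x.round(4),np.abs(s.fun).mean().round(5))
P=depth_pts('wrist',d,T)
q=(P-T[:3,3])@T[:3,:3]
k=(abs(P[...,2]-.024)<.005)&(np.hypot(q[...,0],q[...,1])<.05);k[:160]=0
print('top face',k.sum(),'x max',np.percentile(q[k][:,0],99.5).round(4),'y range',np.percentile(q[k][:,1],[.5,99.5]).round(4))
b=(abs(P[...,2]-.055)<.005)&(abs(q[...,1])<.006)
print('bar x',q[b][:,0].min().round(4),q[b][:,0].max().round(4))
plan(.638,-.087,.23,-79.1)
E
```

```text
base circle [-0.001   0.0004  0.038 ] 0.00014
base circle [-0.0012  0.0004  0.0382] 0.00013
top face 6695 x max 0.0364 y range [-0.0364  0.0372]
bar x -0.0252 0.0234
 option dyaw -29.0 -> q6 1.25
 option dyaw 151.0 -> q6 -1.90
 rot total [ 1.00e-04 -0.00e+00  1.61e-01] rows 4.0 then shift total [ 2.656 -2.718 -2.505] rows>= 8.0
```

Emit:
arm_command(
  deltas=[
    {"claw":1,"delta_pos":[0,0,-0.1],"rot":[0,0,0]},
    {"claw":1,"delta_pos":[0,0,-0.3],"rot":[0,0,0]},
    {"claw":1,"delta_pos":[0,0,-0.45],"rot":[0,0,0]},
    {"claw":1,"delta_pos":[0,0,-0.45],"rot":[0,0,0]},
    {"claw":1,"delta_pos":[0,0,-0.45],"rot":[0,0,0]},
    {"claw":1,"delta_pos":[0,0,-0.45],"rot":[0,0,0]},
    {"claw":1,"delta_pos":[0,0,-0.3],"rot":[0,0,0]},
    {"claw":1,"delta_pos":[0,0,0],"rot":[0,0,0]},
    {"claw":1,"delta_pos":[0,0,0],"rot":[0,0,0]},
  ],
)

```text
t: 18.3
position: [0.4698, -0.34, 0.229]
ee_rot: [-2.953, -1.071, 0.001]
force: [0.5, 0.2, -2.7]
gripper_width: 0.0106
```

Emit:
arm_command(
  deltas=[
    {"claw":1,"delta_pos":[0,0,0],"rot":[0,0,0.0403]},
    {"claw":1,"delta_pos":[0,0,0],"rot":[0,0,0.0403]},
    {"claw":1,"delta_pos":[0,0,0],"rot":[0,0,0.0403]},
    {"claw":1,"delta_pos":[0,0,0],"rot":[0,0,0.0403]},
    {"claw":1,"delta_pos":[0.2,-0.2,0],"rot":[0,0,0]},
    {"claw":1,"delta_pos":[0.3,-0.31,0],"rot":[0,0,0]},
    {"claw":1,"delta_pos":[0.3,-0.31,0],"rot":[0,0,0]},
    {"claw":1,"delta_pos":[0.3,-0.31,0],"rot":[0,0,0]},
    {"claw":1,"delta_pos":[0.3,-0.31,0],"rot":[0,0,0]},
    {"claw":1,"delta_pos":[0.3,-0.31,0],"rot":[0,0,0]},
    {"claw":1,"delta_pos":[0.3,-0.31,0],"rot":[0,0,0]},
    {"claw":1,"delta_pos":[0.3,-0.31,0],"rot":[0,0,0]},
    {"claw":1,"delta_pos":[0.26,-0.25,0],"rot":[0,0,0]},
    {"claw":1,"delta_pos":[0.1,-0.11,0],"rot":[0,0,0]},
    {"claw":1,"delta_pos":[0,0,0],"rot":[0,0,0]},
    {"claw":1,"delta_pos":[0,0,0],"rot":[0,0,0]},
    {"claw":1,"delta_pos":[0,0,0],"rot":[0,0,0]},
  ],
)

```text
t: 20.0
position: [0.6372, -0.0872, 0.2288]
ee_rot: [-3.128, -0.295, 0.003]
force: [-0.1, -0.7, -1.8]
gripper_width: 0.0108
```

```bash
python3 - <<'E'
from h import *
p,d,T=shot('w15')
plan(.639,-.0869,.23,-79.1)
E
```

```text
t 20.0 pos [ 0.6372 -0.0872  0.2288] yawY -79.23 zax [-1.8e-03 -1.0e-04 -1.0e+00] F [-0.1 -0.7 -1.8] w 0.0108 q6 1.07
 option dyaw -179.9 -> q6 4.39
 option dyaw 0.1 -> q6 1.25
 option dyaw 180.1 -> q6 -1.90
 rot total [-0.      0.0003 -0.0008] rows 1.0 then shift total [ 0.021 -0.001 -0.011] rows>= 1.0
```

View pics/w15.png

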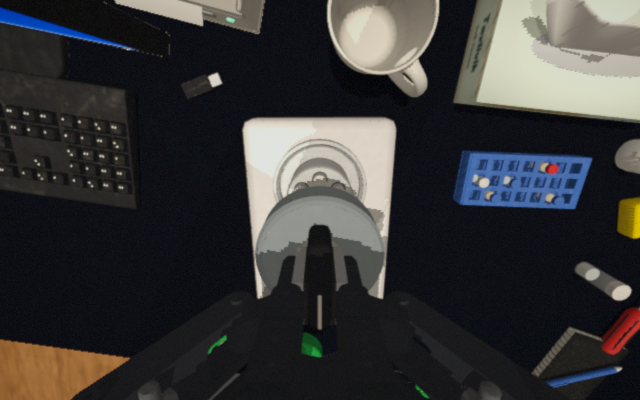

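```bash
python3 - <<'E'
from h import *
p=np.load('w15.npz')['p']
cv2.imwrite('pics/w15c.png',cv2.resize(p[120:230,250:390],None,fx=5.5,fy=5.5,interpolation=cv2.INTER_CUBIC))
E
```

```text
(no output)
```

View pics/w15c.png

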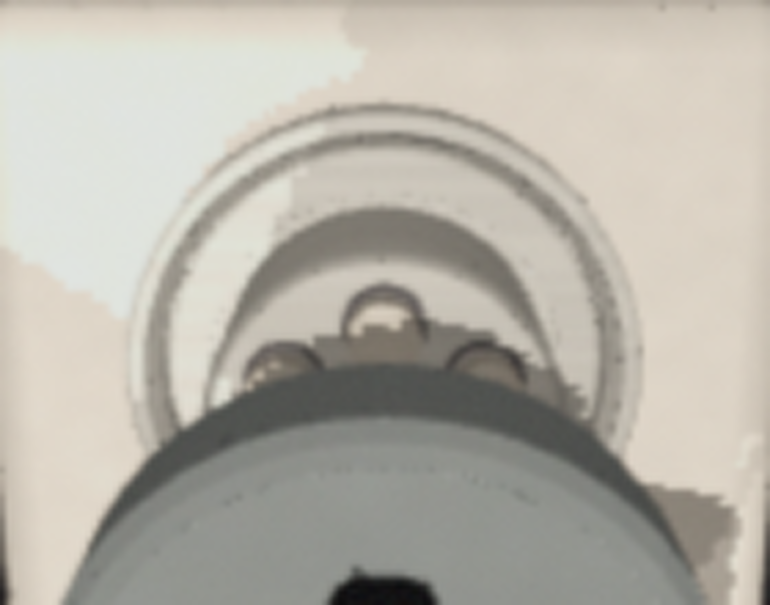

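```bash
python3 - <<'E'
from h import *
from scipy.optimize import least_squares
f=np.load('w15.npz');p,d,T=f['p'],f['d'],f['T']
C=lambda a:(np.array(a,float)+.5)/5.5-.5+[250,120]
tl=lambda a,z:(ray_plane('wrist',C(a),z,T)-T[:3,3])@T[:3,:3]
def circ(n,a,z,r):
    w=tl(a,z);s=least_squares(lambda q:np.hypot(w[:,0]-q[0],w[:,1]-q[1])-r,[0,0]);print(n,s.x.round(4),np.abs(s.fun).max().round(4))
for z in (.066,.077): circ('collar',[[385,103],[130,340],[640,330],[240,150],[530,150]],z,.05)
circ('foot',[[385,145],[170,330],[597,330],[230,215],[545,220]],.076,.042)
circ('body base',[[385,208],[320,225],[450,225],[280,255],[495,258]],.076,.031)
circ('body top',[[385,255],[320,268],[450,270],[265,310],[510,315]],.120,.031)
v=tl([[385,315]],.131)[0];print('vial',v.round(4))
# cover base ring
circ('cover base',[[385,364],[290,382],[480,382],[200,425],[570,425]],T[2,3]-.0296,.038)
# same platform in w10 (orientation 1), crop offset 220,130 s=3
f=np.load('w10.npz');T=f['T']
C=lambda a:(np.array(a,float)+.5)/3-.5+[220,130]
for z in (.066,.077): circ('w10 collar',[[298,22],[165,160],[432,160],[215,60],[380,60]],z,.05)
circ('w10 top',[[298,293],[250,283],[345,283]],.12,.031)
print('T10',T[:3,3].round(4),T[:3,0].round(3))
T=np.load('w15.npz')['T'];print('T15',T[:3,3].round(4),T[:3,0].round(3))
E
```

```text
collar [0.0017 0.0004] 0.0008
collar [0.0025 0.0004] 0.0008
foot [0.0026 0.0001] 0.0007
body base [0.0019 0.0004] 0.0008
body top [0.0017 0.0001] 0.0011
vial [0.0263 0.0003 0.0977]
cover base [-0.0017  0.0002] 0.0005
w10 collar [ 0.0004 -0.0002] 0.002
w10 collar [ 0.0012 -0.0002] 0.0023
w10 top [ 0.0018 -0.0004] 0.0004
T10 [ 0.6381 -0.0867  0.2372] [-0.982 -0.188  0.002]
T15 [ 0.6372 -0.0872  0.2288] [ 0.982  0.187 -0.002]
```

Emit:
arm_command(
  deltas=[
    {"claw":1,"delta_pos":[0.04,0,0.15],"rot":[0,0,0]},
    {"claw":1,"delta_pos":[0,0,0.3],"rot":[0,0,0]},
    {"claw":1,"delta_pos":[0,0,0.2],"rot":[0,0,0]},
    {"claw":1,"delta_pos":[0,0,0.1],"rot":[0,0,0]},
    {"claw":1,"delta_pos":[0,0,0],"rot":[0,0,0]},
    {"claw":1,"delta_pos":[0,0,0],"rot":[0,0,0]},
    {"claw":1,"delta_pos":[0,0,0],"rot":[0,0,0]},
  ],
)

```text
t: 20.75
position: [0.6421, -0.0857, 0.1704]
ee_rot: [3.127, 0.297, 0.003]
force: [-0.7, 0.1, -1.7]
gripper_width: 0.0114
```

```bash
python3 - <<'E'
from h import *
p,d,T=shot('w16')
cv2.imwrite('pics/w16c.png',cv2.resize(p[120:260,235:405],None,fx=4.5,fy=4.2,interpolation=cv2.INTER_CUBIC))
q,dd=manip.read_camera('scene')
cv2.imwrite('pics/s16c.png',cv2.resize(q[130:270,290:430],None,fx=5,fy=4.2,interpolation=cv2.INTER_CUBIC))
E
```

```text
t 20.75 pos [ 0.6421 -0.0857  0.1704] yawY -79.15 zax [ 2.2e-03 -7.0e-04 -1.0e+00] F [-0.7  0.1 -1.7] w 0.0114 q6 1.08
```

View pics/w16c.png

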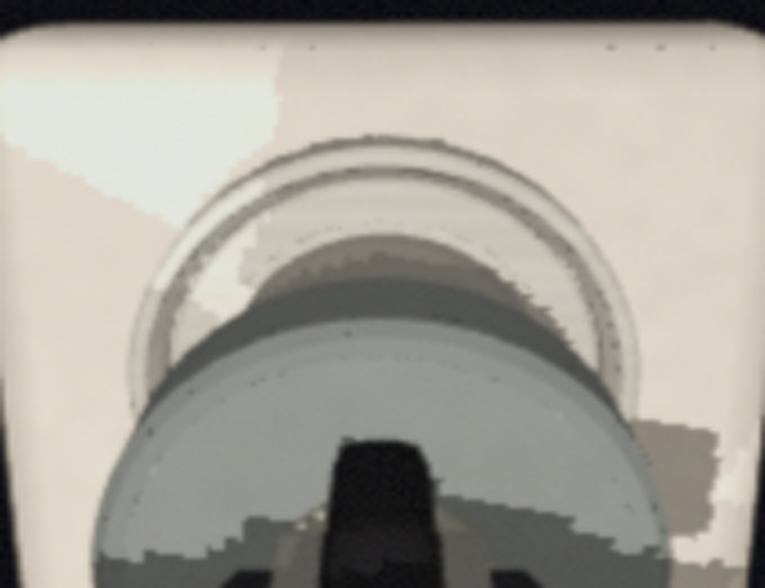

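View pics/s16c.png

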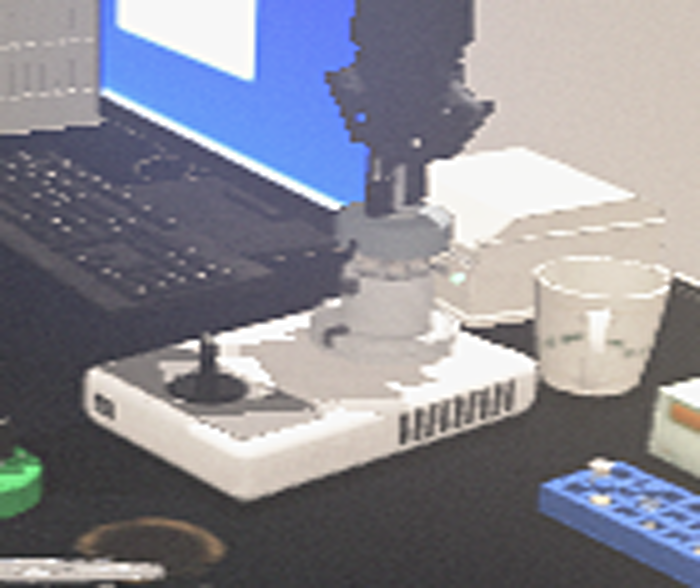

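```bash
python3 - <<'E'
from h import *
from scipy.optimize import least_squares
f=np.load('w16.npz');p,d,T=f['p'],f['d'],f['T']
C=lambda a:(np.array(a,float)+.5)/[4.5,4.2]-.5+[235,120]
tl=lambda a,z:(ray_plane('wrist',C(a),z,T)-T[:3,3])@T[:3,:3]
def circ(n,a,z,r):
    w=tl(a,z);s=least_squares(lambda q:np.hypot(w[:,0]-q[0],w[:,1]-q[1])-r,[0,0]);print(n,s.x.round(4),np.abs(s.fun).max().round(4))
for z in (.066,.077): circ('collar',[[383,135],[130,350],[637,340],[250,175],[520,178],[590,240],[180,245]],z,.05)
circ('foot',[[383,181],[172,330],[597,330],[240,235],[530,240]],.076,.042)
circ('body base',[[383,233],[330,243],[440,245],[480,262],[285,268]],.076,.031)
circ('cover base',[[383,276],[250,302],[320,283],[450,283],[510,300],[560,330]],T[2,3]-.0296,.038)
s=manip.state();print(s['position'].round(4),s['dq'].round(3))
E
```

```text
collar [-0.0044  0.0007] 0.0014
collar [-0.0034  0.0007] 0.0016
foot [-0.0036  0.0005] 0.0008
body base [-0.0028  0.0009] 0.0004
cover base [-0.0007  0.0004] 0.0005
[ 0.642  -0.0855  0.1704] [ 0.002  0.001  0.004  0.003  0.001 -0.   ]
```

Emit:
arm_command(
  deltas=[
    {"claw":1,"delta_pos":[-0.027,0.005,0.05],"rot":[0,0,0]},
    {"claw":1,"delta_pos":[0,0,0.1],"rot":[0,0,0]},
    {"claw":1,"delta_pos":[0,0,0.06],"rot":[0,0,0]},
    {"claw":1,"delta_pos":[0,0,0],"rot":[0,0,0]},
    {"claw":1,"delta_pos":[0,0,0],"rot":[0,0,0]},
    {"claw":1,"delta_pos":[0,0,0],"rot":[0,0,0]},
  ],
)

```text
t: 21.45
position: [0.6395, -0.0862, 0.1526]
ee_rot: [3.127, 0.297, 0.0]
force: [0.6, 0.3, -2.6]
gripper_width: 0.0106
```

```bash
python3 - <<'E'
from h import *
p,d,T=shot('w17')
cv2.imwrite('pics/w17c.png',cv2.resize(p[120:260,235:405],None,fx=4.5,fy=4.2,interpolation=cv2.INTER_CUBIC))
q,dd=manip.read_camera('scene')
cv2.imwrite('pics/s17c.png',cv2.resize(q[170:220,340:400],None,fx=12,fy=12,interpolation=cv2.INTER_CUBIC))
E
```

```text
t 21.45 pos [ 0.6395 -0.0862  0.1526] yawY -79.14 zax [ 3.e-04 -1.e-04 -1.e+00] F [ 0.6  0.3 -2.6] w 0.0106 q6 1.07
```

View pics/w17c.png

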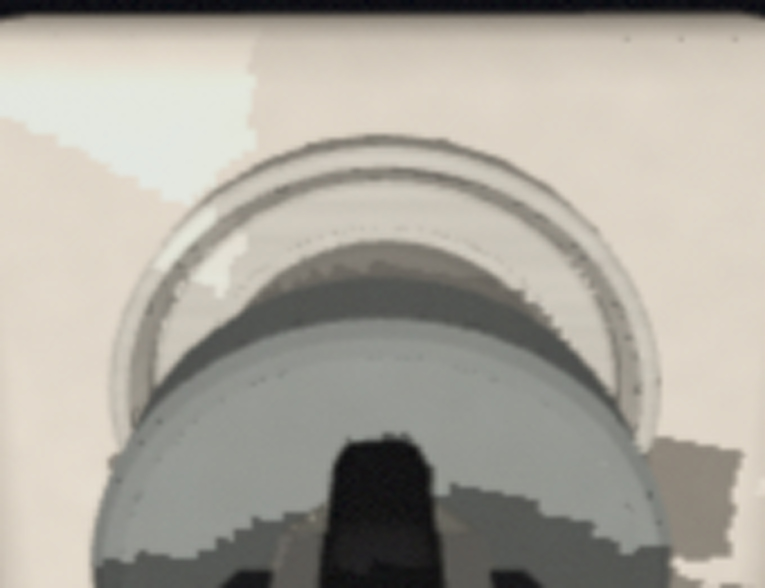

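View pics/s17c.png

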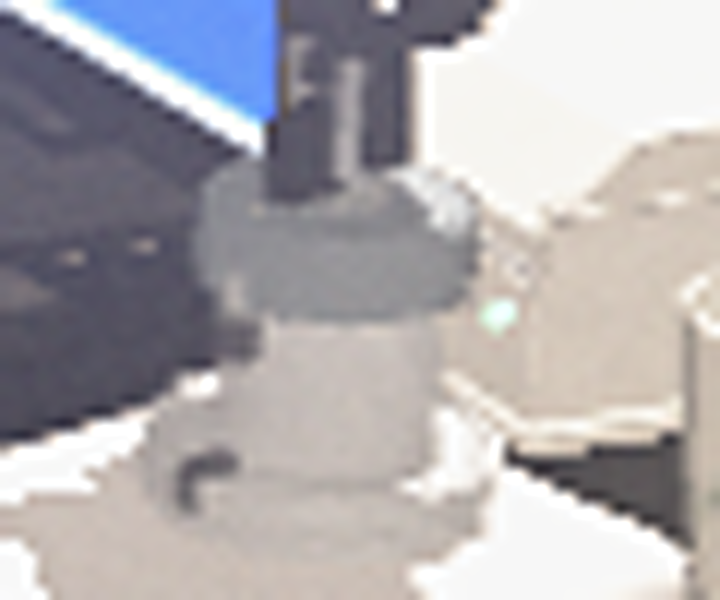

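```bash
python3 - <<'E'
from h import *
from scipy.optimize import least_squares
f=np.load('w17.npz');p,d,T=f['p'],f['d'],f['T']
C=lambda a:(np.array(a,float)+.5)/[4.5,4.2]-.5+[235,120]
tl=lambda a,z:(ray_plane('wrist',C(a),z,T)-T[:3,3])@T[:3,:3]
def circ(n,a,z,r):
    w=tl(a,z);s=least_squares(lambda q:np.hypot(w[:,0]-q[0],w[:,1]-q[1])-r,[0,0]);print(n,s.x.round(4),np.abs(s.fun).max().round(4))
for z in (.066,.077): circ('collar',[[385,133],[112,360],[658,360],[250,172],[520,174],[610,250],[160,250]],z,.05)
circ('foot',[[385,180],[155,360],[614,360],[230,240],[545,243]],.076,.042)
circ('body base',[[385,240],[330,250],[440,250],[490,272],[285,272]],.076,.031)
circ('cover base',[[383,276],[250,305],[320,284],[450,284],[510,302],[560,332]],T[2,3]-.0296,.038)
E
```

```text
collar [-0.0013  0.0007] 0.0014
collar [-0.0003  0.0006] 0.0015
foot [-0.0002  0.0007] 0.0008
body base [0.    0.001] 0.0003
cover base [-0.0009  0.0005] 0.0003
```

Emit:
arm_command(
  deltas=[
    {"claw":1,"delta_pos":[0.006,0.003,0.03],"rot":[0,0,0]},
    {"claw":1,"delta_pos":[0,0,0.03],"rot":[0,0,0]},
    {"claw":1,"delta_pos":[0,0,0],"rot":[0,0,0]},
    {"claw":1,"delta_pos":[0,0,0],"rot":[0,0,0]},
  ],
)

```text
t: 21.95
position: [0.6397, -0.0862, 0.1476]
ee_rot: [-3.127, -0.297, 0.001]
force: [0.2, 0.2, -1.5]
gripper_width: 0.0107
```

Emit:
arm_command(
  deltas=[
    {"claw":1,"delta_pos":[0,0,0.02],"rot":[0,0,0]},
    {"claw":1,"delta_pos":[0,0,0.02],"rot":[0,0,0]},
    {"claw":1,"delta_pos":[0,0,0],"rot":[0,0,0]},
  ],
)

```text
t: 22.25
position: [0.6396, -0.0862, 0.1443]
ee_rot: [-3.127, -0.297, 0.001]
force: [-0.8, 0.7, -1.3]
gripper_width: 0.0111
```

Emit:
arm_command(
  deltas=[
    {"claw":1,"delta_pos":[0,0,0.015],"rot":[0,0,0]},
    {"claw":1,"delta_pos":[0,0,0.015],"rot":[0,0,0]},
    {"claw":1,"delta_pos":[0,0,0],"rot":[0,0,0]},
  ],
)

```text
t: 22.55
position: [0.6397, -0.0862, 0.142]
ee_rot: [-3.127, -0.297, 0.001]
force: [0.6, 0.1, -1.5]
gripper_width: 0.0105
```

Emit:
arm_command(
  deltas=[
    {"claw":1,"delta_pos":[0,0,0.007],"rot":[0,0,0]},
    {"claw":1,"delta_pos":[0,0,0.006],"rot":[0,0,0]},
    {"claw":1,"delta_pos":[0,0,0],"rot":[0,0,0]},
  ],
)

```text
t: 22.85
position: [0.6399, -0.0863, 0.1416]
ee_rot: [3.127, 0.297, 0.001]
force: [0.1, 0.3, 1.8]
gripper_width: 0.0108
```

Emit:
arm_command(
  deltas=[
    {"claw":-1,"delta_pos":[0,0,0],"rot":[0,0,0]},
    {"claw":-1,"delta_pos":[0,0,0],"rot":[0,0,0]},
    {"claw":-1,"delta_pos":[0,0,0],"rot":[0,0,0]},
    {"claw":-1,"delta_pos":[0,0,0],"rot":[0,0,0]},
    {"claw":-1,"delta_pos":[0,0,0],"rot":[0,0,0]},
    {"claw":-1,"delta_pos":[0,0,-0.1],"rot":[0,0,0]},
    {"claw":-1,"delta_pos":[0,0,-0.3],"rot":[0,0,0]},
    {"claw":-1,"delta_pos":[0,0,-0.45],"rot":[0,0,0]},
    {"claw":-1,"delta_pos":[0,0,-0.45],"rot":[0,0,0]},
    {"claw":-1,"delta_pos":[0,0,-0.3],"rot":[0,0,0]},
    {"claw":-1,"delta_pos":[0,0,0],"rot":[0,0,0]},
    {"claw":-1,"delta_pos":[0,0,0],"rot":[0,0,0]},
  ],
)

```text
t: 24.05
position: [0.6398, -0.0863, 0.2698]
ee_rot: [3.127, 0.297, 0.002]
force: [-0.1, 0.4, -1.8]
gripper_width: 0.0856
```

```bash
python3 - <<'E'
from h import *
p,d,T=shot('w18')
P=depth_pts('wrist',d,T);r=np.hypot(P[...,0]-.639,P[...,1]+.087)
k=(r<.045)&(abs(P[...,2]-.136)<.012);print('cover top z',np.percentile(P[...,2][k],[10,50,90]).round(4),k.sum())
A=np.c_[P[k][:,0]-.639,P[k][:,1]+.087,np.ones(k.sum())];print('plane',np.linalg.lstsq(A,P[k][:,2],rcond=None)[0].round(4))
q,dd=manip.read_camera('scene')
cv2.imwrite('pics/s18c.png',cv2.resize(q[165:225,330:400],None,fx=10,fy=10,interpolation=cv2.INTER_CUBIC))
E
```

```text
t 24.05 pos [ 0.6398 -0.0863  0.2698] yawY -79.14 zax [ 1.1e-03 -4.0e-04 -1.0e+00] F [-0.1  0.4 -1.8] w 0.0856 q6 1.07
cover top z [0.1341 0.1353 0.1366] 3623
plane [-0.0123 -0.0016  0.1354]
```

View pics/w18.png

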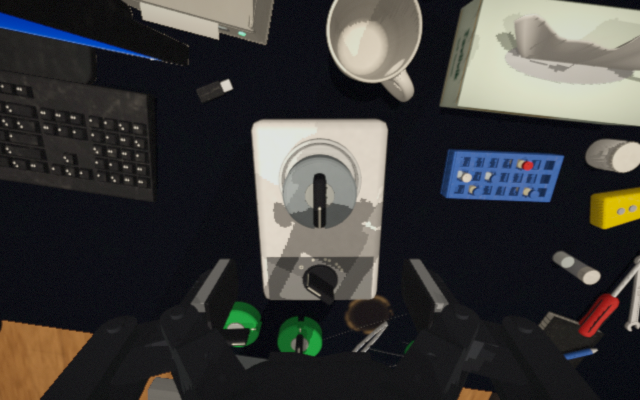

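View pics/s18c.png

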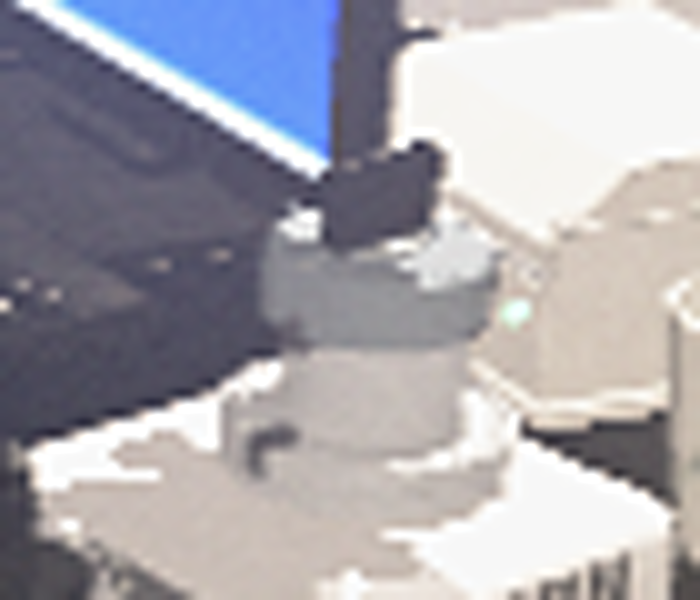

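```bash
python3 - <<'E'
from h import *
f=np.load('w18.npz');T=f['T']
print(ray_plane('wrist',[[320,281]],.061,T))
plan(.490,-.116,.21,None)
E
```

```text
[[ 0.49192831 -0.11569887  0.061     ]]
 option dyaw -180.0 -> q6 4.29
 option dyaw 0.0 -> q6 1.15
 option dyaw 180.0 -> q6 -1.99
 rot total [-0.0005  0.0009  0.    ] rows 1.0 then shift total [-1.897  0.018  0.721] rows>= 4.0
```

Emit:
arm_command(
  deltas=[
    {"claw":-1,"delta_pos":[-0.2,0,0],"rot":[0,0,0]},
    {"claw":-1,"delta_pos":[-0.4,0,0],"rot":[0,0,0]},
    {"claw":-1,"delta_pos":[-0.4,0,0],"rot":[0,0,0]},
    {"claw":-1,"delta_pos":[-0.4,0.01,0.2],"rot":[0,0,0]},
    {"claw":-1,"delta_pos":[-0.3,0,0.3],"rot":[0,0,0]},
    {"claw":-1,"delta_pos":[-0.18,0,0.2],"rot":[0,0,0]},
    {"claw":-1,"delta_pos":[0,0,0],"rot":[0,0,-0.041]},
    {"claw":-1,"delta_pos":[0,0,0],"rot":[0,0,-0.041]},
    {"claw":-1,"delta_pos":[0,0,0],"rot":[0,0,-0.041]},
    {"claw":-1,"delta_pos":[0,0,0],"rot":[0,0,-0.041]},
    {"claw":-1,"delta_pos":[0,0,0],"rot":[0,0,-0.041]},
    {"claw":-1,"delta_pos":[0,0,0],"rot":[0,0,-0.041]},
    {"claw":-1,"delta_pos":[0,0,0],"rot":[0,0,-0.04]},
    {"claw":-1,"delta_pos":[0,0,0],"rot":[0,0,0]},
    {"claw":-1,"delta_pos":[0,0,0],"rot":[0,0,0]},
    {"claw":-1,"delta_pos":[0,0,0],"rot":[0,0,0]},
  ],
)

```text
t: 25.75
position: [0.4919, -0.1153, 0.2126]
ee_rot: [-2.689, -1.623, 0.001]
force: [-0.9, 0.0, -0.5]
gripper_width: 0.0851
```

```bash
python3 - <<'E'
from h import *
p,d,T=shot('w19')
P=depth_pts('wrist',d,T);q=(P-T[:3,3])@T[:3,:3]
k=(abs(P[...,2]-.093)<.006)&(np.hypot(q[...,0],q[...,1])<.05)
rr=cv2.minAreaRect((q[k][:,:2]*1000).astype(np.float32));print(k.sum(),q[k].mean(0).round(4),rr)
l=cv2.fitLine((q[k][:,:2]*1000).astype(np.float32),cv2.DIST_L2,0,.01,.01).ravel();print('bar deg from tool x',np.degrees(np.arctan2(l[1],l[0])))
E
```

```text
t 25.75 pos [ 0.4919 -0.1153  0.2126] yawY -27.76 zax [-1.2e-03  6.0e-04 -1.0e+00] F [-0.9  0.  -0.5] w 0.0851 q6 0.03
501 [ 5.000e-04 -1.000e-04  1.208e-01] ((-0.5993022918701172, -0.4105072021484375), (11.466442108154297, 42.44868850708008), 89.75165557861328)
bar deg from tool x -0.63929
```

View pics/w19.png

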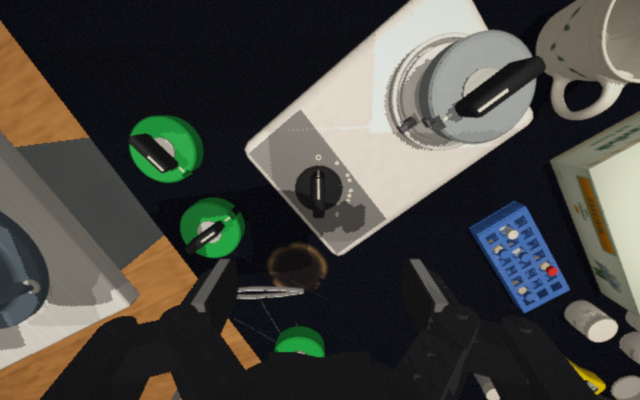

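Emit:
arm_command(
  deltas=[
    {"claw":-1,"delta_pos":[-0.015,-0.005,0.2],"rot":[0,0,0]},
    {"claw":-1,"delta_pos":[0,0,0.4],"rot":[0,0,0]},
    {"claw":-1,"delta_pos":[0,0,0.4],"rot":[0,0,0]},
    {"claw":-1,"delta_pos":[0,0,0.4],"rot":[0,0,0]},
    {"claw":-1,"delta_pos":[0,0,0.3],"rot":[0,0,0]},
    {"claw":-1,"delta_pos":[0,0,0.12],"rot":[0,0,0]},
    {"claw":-1,"delta_pos":[0,0,0],"rot":[0,0,0]},
    {"claw":-1,"delta_pos":[0,0,0],"rot":[0,0,0]},
    {"claw":-1,"delta_pos":[0,0,0],"rot":[0,0,0]},
  ],
)

```text
t: 26.7
position: [0.4923, -0.1167, 0.0688]
ee_rot: [2.686, 1.625, 0.002]
force: [0.4, 0.5, 0.2]
gripper_width: 0.0853
```

```bash
python3 - <<'E'
from h import *
p,d,T=shot('w20')
P=depth_pts('wrist',d,T);q=(P-T[:3,3])@T[:3,:3]
k=(abs(P[...,2]-.093)<.006)&(np.hypot(q[...,0],q[...,1])<.035)
rr=cv2.minAreaRect((q[k][:,:2]*1000).astype(np.float32));print(k.sum(),q[k].mean(0).round(4),rr)
E
```

```text
t 26.7 pos [ 0.4923 -0.1167  0.0688] yawY -27.67 zax [ 0.0024 -0.0012 -1.    ] F [0.4 0.5 0.2] w 0.0853 q6 0.03
1847 [ 0.0031 -0.0013 -0.0229] ((1.1417465209960938, -1.488631248474121), (11.949801445007324, 41.90071105957031), 89.55673217773438)
```

View pics/w20.png

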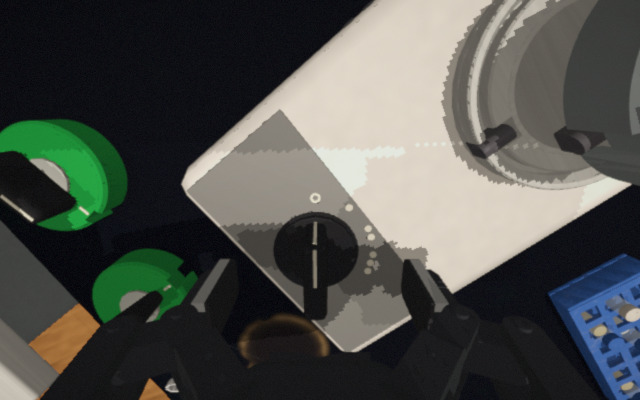

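Emit:
arm_command(
  deltas=[
    {"claw":-1,"delta_pos":[0.003,-0.018,0],"rot":[0,0,0]},
    {"claw":1,"delta_pos":[0,0,0],"rot":[0,0,0]},
    {"claw":1,"delta_pos":[0,0,0],"rot":[0,0,0]},
    {"claw":1,"delta_pos":[0,0,0],"rot":[0,0,0]},
    {"claw":1,"delta_pos":[0,0,0],"rot":[0,0,0]},
    {"claw":1,"delta_pos":[0,0,0],"rot":[0,0,0]},
    {"claw":1,"delta_pos":[0,0,0],"rot":[0,0,0]},
    {"claw":1,"delta_pos":[0,0,0],"rot":[0,0,0]},
    {"claw":1,"delta_pos":[0,0,0],"rot":[0,0,0]},
    {"claw":1,"delta_pos":[0,0,0],"rot":[0,0,0]},
    {"claw":1,"delta_pos":[0,0,0],"rot":[0,0,0]},
  ],
)

```text
t: 27.85
position: [0.4903, -0.1155, 0.0677]
ee_rot: [2.688, 1.626, 0.0]
force: [0.2, -0.9, 2.9]
gripper_width: 0.0112
```

```bash
python3 - <<'E'
from h import *
p,d,T=shot('w21')
E
```

```text
t 27.85 pos [ 0.4903 -0.1155  0.0677] yawY -27.66 zax [ 4.e-04 -2.e-04 -1.e+00] F [ 0.2 -0.9  2.9] w 0.0112 q6 0.03
```

View pics/w21.png

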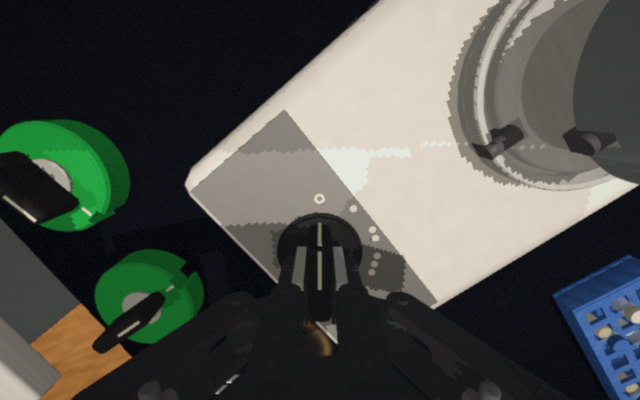

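Emit:
arm_command(
  deltas=[
    {"claw":1,"delta_pos":[0,0,0],"rot":[0,0,0.025]},
    {"claw":1,"delta_pos":[0,0,0],"rot":[0,0,0.025]},
    {"claw":1,"delta_pos":[0,0,0],"rot":[0,0,0.025]},
    {"claw":1,"delta_pos":[0,0,0],"rot":[0,0,0.025]},
    {"claw":1,"delta_pos":[0,0,0],"rot":[0,0,0.025]},
    {"claw":1,"delta_pos":[0,0,0],"rot":[0,0,0.025]},
    {"claw":1,"delta_pos":[0,0,0],"rot":[0,0,0.025]},
    {"claw":1,"delta_pos":[0,0,0],"rot":[0,0,0.025]},
    {"claw":1,"delta_pos":[0,0,0],"rot":[0,0,0]},
  ],
)

```text
t: 28.8
position: [0.4905, -0.1157, 0.0677]
ee_rot: [3.058, 0.716, 0.001]
force: [0.9, -0.5, 2.6]
gripper_width: 0.011
```

```bash
python3 - <<'E'
from h import *
p,d,T=shot('w22');print(manip.state()['torque'])
E
```

```text
t 28.8 pos [ 0.4905 -0.1157  0.0677] yawY -63.64 zax [ 8.e-04 -5.e-04 -1.e+00] F [ 0.9 -0.5  2.6] w 0.011 q6 0.66
[-0.18499809 -0.02469253  0.00659977]
```

View pics/w22.png

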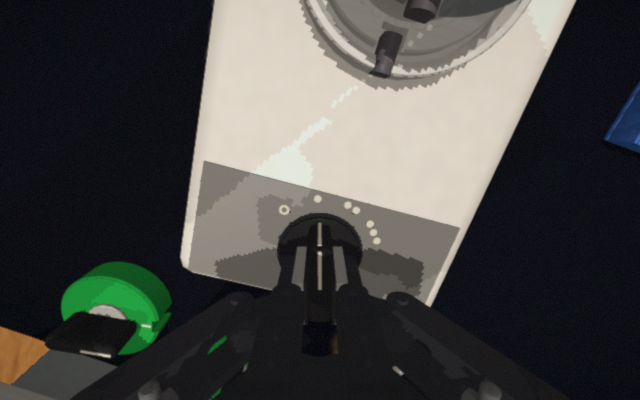

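Emit:
arm_command(
  deltas=[
    {"claw":1,"delta_pos":[0,0,0],"rot":[0,0,0.026]},
    {"claw":1,"delta_pos":[0,0,0],"rot":[0,0,0.026]},
    {"claw":1,"delta_pos":[0,0,0],"rot":[0,0,0.026]},
    {"claw":1,"delta_pos":[0,0,0],"rot":[0,0,0.026]},
    {"claw":1,"delta_pos":[0,0,0],"rot":[0,0,0.026]},
    {"claw":1,"delta_pos":[0,0,0],"rot":[0,0,0.026]},
    {"claw":1,"delta_pos":[0,0,0],"rot":[0,0,0.026]},
    {"claw":1,"delta_pos":[0,0,0],"rot":[0,0,0]},
    {"claw":1,"delta_pos":[0,0,0],"rot":[0,0,0]},
  ],
)

```text
t: 29.75
position: [0.4906, -0.1159, 0.0677]
ee_rot: [3.136, -0.172, 0.002]
force: [0.9, -3.0, 2.4]
gripper_width: 0.0106
```

```bash
python3 - <<'E'
from h import *
p,d,T=shot('w23');print(manip.state()['torque'])
E
```

```text
t 29.75 pos [ 0.4906 -0.1159  0.0677] yawY -96.27 zax [ 1.e-03 -9.e-04 -1.e+00] F [ 0.9 -3.   2.4] w 0.0106 q6 1.23
[-0.43916149 -0.0538281   0.03132654]
```

View pics/w23.png

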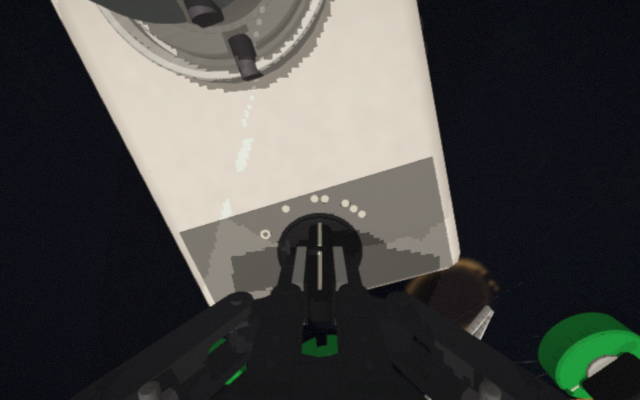

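Emit:
arm_command(
  deltas=[
    {"claw":-1,"delta_pos":[0,0,0],"rot":[0,0,0]},
    {"claw":-1,"delta_pos":[0,0,0],"rot":[0,0,0]},
    {"claw":-1,"delta_pos":[0,0,0],"rot":[0,0,0]},
    {"claw":-1,"delta_pos":[0,0,0],"rot":[0,0,0]},
    {"claw":-1,"delta_pos":[0,0,0],"rot":[0,0,0]},
    {"claw":-1,"delta_pos":[0,0,0],"rot":[0,0,0]},
    {"claw":-1,"delta_pos":[0,0,0],"rot":[0,0,0]},
    {"claw":-1,"delta_pos":[0,0,-0.1],"rot":[0,0,0]},
    {"claw":-1,"delta_pos":[0,0,-0.3],"rot":[0,0,0]},
    {"claw":-1,"delta_pos":[0,0,-0.4],"rot":[0,0,0]},
    {"claw":-1,"delta_pos":[0,0,-0.4],"rot":[0,0,0]},
    {"claw":-1,"delta_pos":[0,0,-0.4],"rot":[0,0,0]},
    {"claw":-1,"delta_pos":[0,0,-0.3],"rot":[0,0,0]},
    {"claw":-1,"delta_pos":[0,0,0],"rot":[0,0,0]},
    {"claw":-1,"delta_pos":[0,0,0],"rot":[0,0,0]},
  ],
)

```text
t: 31.3
position: [0.4901, -0.1153, 0.2201]
ee_rot: [3.136, -0.176, 0.002]
force: [0.4, 0.0, -0.2]
gripper_width: 0.0851
```

```bash
python3 - <<'E'
from h import *
p,d,T=shot('w24')
P=depth_pts('wrist',d,T);q=(P-T[:3,3])@T[:3,:3]
k=(abs(P[...,2]-.093)<.006)&(np.hypot(q[...,0],q[...,1])<.035)
l=cv2.fitLine((q[k][:,:2]*1000).astype(np.float32),cv2.DIST_L2,0,.01,.01).ravel()
a=np.degrees(np.arctan2(l[1],l[0]));yx=np.degrees(np.arctan2(T[1,0],T[0,0]))-a
print('pointer yaw',yx,'value',0.9-np.radians(yx-10.86))
r=np.hypot(P[...,0]-.639,P[...,1]+.087);k=(r<.045)&(abs(P[...,2]-.136)<.012);print('cover top',np.median(P[...,2][k]).round(4))
q,_=manip.read_camera('top');cv2.imwrite('pics/t24.png',q)
q,_=manip.read_camera('scene');cv2.imwrite('pics/s24.png',q)
E
```

```text
t 31.3 pos [ 0.4901 -0.1153  0.2201] yawY -96.42 zax [ 1.1e-03 -6.0e-04 -1.0e+00] F [ 0.4  0.  -0.2] w 0.0851 q6 1.23
pointer yaw -5.691077886145203 value 1.1888708038672569
cover top 0.1354
```

View pics/w24.png

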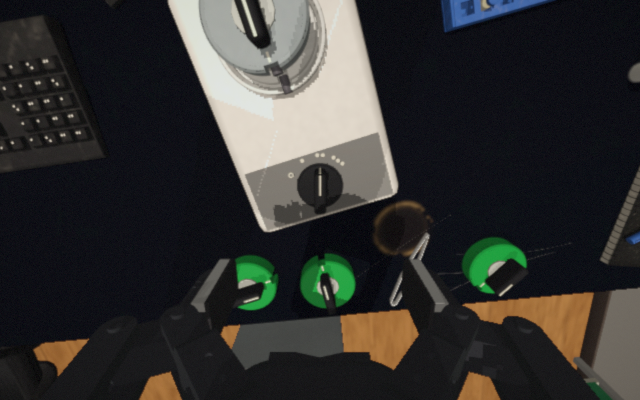

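View pics/s24.png

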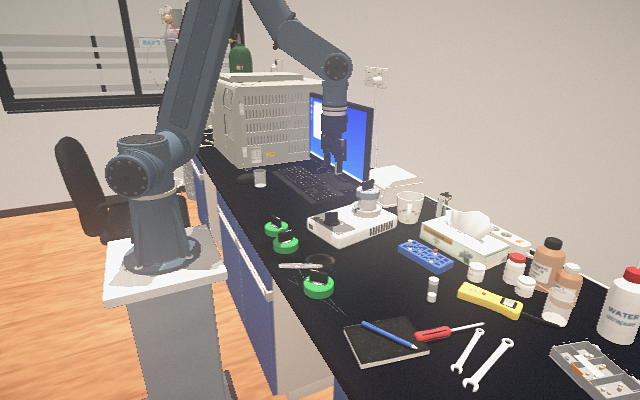

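The selector reads about 1.19 and the line points at the two dots. The cover is still home, the other items are where they were, and the gripper is clear of everything. I'm handing in.

```bash
python3 -c "
from rig import manip
print(manip.finish_job())"
```

```text
the job is handed in; nothing more can be done
None
```

The job is done and handed in at about 31.5 s of the 72 s. The vial block is in the shaker, the heat cover is on it, and the selector is at two dots.

- **Block:** I set it in the platform with its notch over the key. It touched down at the expected height with only about 5 N. Its top read 0.1194 m, against 0.120 m for fully home.
- **Cover:** I put the grey cover on with its notch over the lug. Its top read 0.1354 m, against 0.136 m for fully home, and was the same after the selector was turned. The scene camera showed the lug in the notch.
- **Selector:** I turned it from the open ring to two dots and let go. It measured about 1.19 rad against the stop at 1.2, and the pointer lines up with the two dots in the picture.
- **Bench:** The last views showed the green look-alikes and the other things where they were. The gripper is clear of everything at 0.22 m.

**Disagreements:** The wrist camera's position reading was off by about 1 mm along the tool's x. The depth readings came out about 0.6 mm low. The flat tops looked tilted by about 1°, which I took as camera calibration error. I corrected for the position offset by comparing two opposite views, and both fits went in without noticeable side force.

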